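# Top up a drip unit with clay pebbles and crack its needle valve

### The arm

A 6-joint arm with a two-finger parallel gripper is mounted at the origin on the work surface. World frame = base frame: x ahead of the robot, y to its left, z up, the work surface at z = 0. Lengths are in m, angles in rad, forces in N, time in s.
With the tool pointing down it reaches from about 0.35 to 0.775 m from the base axis. Payload 5.5 kg.
Tool frame: the origin (TCP) lies on the centre line of the jaws, within the pads' length; the fingertips stand 14 mm ahead of it and the grasp point (between the pads) lies 5 mm behind it (tips_ahead is the distance from the TCP to the fingertips, in m); x points along the fingers, y is the direction in which the jaws open and shut, and the axes are right-handed (so a half turn about x gives the same grasp; the last joint's range is limited). The gripper opens to 85 mm and grips with 20 to 120 N. Pads are 22 mm wide; open, the fingers measure 114 mm over their backs; the gripper's body (76 mm by 85 mm) begins 54 mm behind the grasp point. The pads swing forward as they close: fully open they stand 13 mm farther back than shut.
Start: joints at [1.018, 0.313, 0.046, 1.304, 0, 1.431], TCP at [0.231, 0.527, 0.206] pointing down, gripper open.
Joint ranges: [-2.76, 2.76], [-0.86, 1.69], [-1.03, 1.26], [-2.2, 2.34], [-1.47, 1.5], [-3.14, 3.14]. Speed limits (rad/s): [2.57, 2.57, 3.14, 3.14, 3.14, 3.14].

### API

Orientations are given as a unit quaternion [w, x, y, z].
In Python, from rig import * gives the robot as it stands. The module is installed in compiled form; this text tells all that it offers.
- The arm moves only by the shell command python3 -m inch 'ROWS' [OPENING] [FORCE]. ROWS is text: rows parted by semicolons, each of 4 numbers parted by spaces: the shift along the tool's x, y, z in cm, then the turn about the tool's x in rad. In form: tx ty tz roll; .... A call has 1 to 10 rows; each row shifts and turns the commanded pose from where the row before left it, along the tool's axes as they then stand; what a row does not reach is not made up. A row lasts 1/12 s, in which the tool goes at most 41.7 mm and 7.16 degrees, less where a joint would pass 70% of its speed; a pose out of reach is approached as far as the arm can. A call with a gripper value outside its range is refused whole. OPENING is the opening, from -1 (shut) to 1 (fully open), set as the call begins (- or left out, the last holds). The fingers move at their own pace and stop on an object; FORCE is the grip in N (left out, the last holds). Time passes only in rows, so rows that do not move let the fingers close. It gives the time, the measured TCP pose, the force and the opening at its end, in the units of the state.
- state(): the state, without advancing time (a new reading comes with each control period).
- capture(name): name is "side" or "top"; returns the picture (384x512x3 uint8, red, green, blue); there is no depth.
- get_calibration(name): a dict with "vfov" (degrees; the focal length in pixels is half the picture's height over the tangent of half this angle, whatever the lens; pixels are square), "cx", "cy" (the principal point, pixels), "extrinsics" (4x4, takes a point from camera to world coordinates). Camera axes: x right, y down, z forward; pixel columns grow to the right and rows downward; lengths in m; the calibration is good to about 2 mm. A picture is of the moment at which its call begins. get_calibration takes no time and is no camera call.
- finish_job(): hands the job in, once; it reports no verdict.
The state is a dict: "time": time; "q": joint angles; "joint_velocities": joint speeds; "joint_efforts": joint torques, N m; "tool_pos": TCP position; "eef_rot": TCP orientation; "wrist_force": force on the tool from outside, world axes, zero at the start; "torque": the same for the moment, N m; "gripper_width": finger opening in m.
Only numpy, scipy, OpenCV 4.12 (cv2) and the standard library are available. Lean on these libraries where they do the work, as an engineer would, in place of code of your own. Each camera call takes 0.05 s, during which the arm holds its last target. There are 200 camera calls.

### The job

Top up the drip unit's growing tray by tipping all the clay pebbles out of the beaker into it, then stand the empty beaker upright on the bench and let go of it. Then set the drip at the needle valve's wing screw: turn it clockwise until it seats, back it off a quarter turn, and finish still gripping the wing there, ready to shut it while the line bleeds. Leave the other things on the bench where they are.

Things in the scene. Friction and masses are not known exactly. Their poses are not given: they have to be found in the camera images.
- unit: White hydroponic drip unit, fixed to the bench. Origin: centre of its underside; x across, y along it, z up. Base 200 (x) x 360 (y) x 55 mm high; on it an open growing tray 170 (x) x 260 (y) mm, y -170 to +90 mm, walls 4 mm, rim at z 115 mm. Four low seedlings (tops under z 135 mm) in the tray's +y half. The needle valve stands beyond the tray at x 0, y +140 mm.
- bare_end (a point): Top of the tray's pebble bed in the middle of its bare half (y -170 to -40 mm), at x 0, y -105, z 88 mm in the unit's frame, with the unit's axes.
- rail (a point): Mid-length of the grey drip rail, an 11 mm pipe along the tray's +x edge at x 92, z 128 mm in the unit's frame (y -160 to +140 mm); its drippers reach in over the tray to x 66 mm.
- wing (a point): Grip centre of the needle valve's wing screw: an upright flat steel wing with two round ears, 48 mm long (x), 10 mm thick (y), 26 mm high, top 12 mm above this point, which is 161 mm above the bench. Below it: a 7 mm stem, a 22 mm wide gland nut from 26 mm below, the 34 x 30 mm body from 40 mm below. Turns about its vertical z, 0.06 N m of friction, stays where left.
- valve (a joint): Opening angle of the needle valve's wing screw in rad: 0 is seated (shut, a hard stop; the wing then lies across the unit, along the unit's x), growing as it is turned anticlockwise seen from above, to 4.7. At the start it is partly open, by 0.6 to 1.3 rad. A quarter turn is 1.57.
- cup_mid (a point): Centre of the grey open beaker that holds the pebbles, half-way up its axis (40 mm above its foot); z along its axis towards the mouth. 80 mm high, outside 48 mm across at the foot, widening to 65 mm at 52 mm height, then a straight collar 65 mm across up to the rim, wall 2.5 mm, about 70 g empty. It stands upright on the bench.
- cup_rim (a point): Centre of the beaker's mouth, at its rim, 80 mm above its foot.
- cup: The same beaker; origin: centre of its underside, z towards the mouth.
- pebble0: Lumpy brown clay pebble, about 18 mm, 10 g; one of six, all in the beaker at the start. Origin: its centre.
- pebble1: Lumpy brown clay pebble, about 18 mm, 10 g; one of six, all in the beaker at the start. Origin: its centre.
- pebble2: Lumpy brown clay pebble, about 18 mm, 10 g; one of six, all in the beaker at the start. Origin: its centre.
- pebble3: Lumpy brown clay pebble, about 18 mm, 10 g; one of six, all in the beaker at the start. Origin: its centre.
- pebble4: Lumpy brown clay pebble, about 18 mm, 10 g; one of six, all in the beaker at the start. Origin: its centre.
- pebble5: Lumpy brown clay pebble, about 18 mm, 10 g; one of six, all in the beaker at the start. Origin: its centre.
- nursery_pot: Bystander: empty round black nursery pot, 92 mm across the rim, 85 mm high; origin under its centre
- square_pot: Bystander: empty square black pot, 75 x 75 x 70 mm; origin under its centre
- bottle: Bystander: white bottle, 60 mm across, 150 mm high; origin under its centre
- jar: Bystander: amber jar with white lid, 60 mm across, 85 mm high; origin under its centre
- dibber: Bystander: dibber lying down, 147 mm long, 21 mm thick: steel point to its -x, wooden handle to its +x; origin on its underside near mid-length
- meter: Bystander: grey hand-held meter lying down with a white cap at its +x end, 183 x 32 x 22 mm; origin on its underside
- sprayer: Bystander: white spray bottle, 74 mm across, 194 mm high; origin under its centre
Mind the look-alikes: they are no part of the job. Leave any blue, green or yellow look-alike of the cup alone.

How it is judged:
By the outcome, as a careful person would: the job done as asked, in the order asked, and still so for the second after the job is handed in, while the arm keeps its last pose, push and grip.
It also fails if it takes over 72 s, if anything falls off the work surface, if the arm or the gripper's body presses on something with over 40 N, if the wrist force passes 120 N, or if a joint passes its speed limit or range.

## Working session

There is one attempt and no reset: what is moved stays moved. The work goes in short steps, Python scripts to look and compute and a shell command to move; the robot and the scene stay as the last step left them, time stands still between calls to the robot, and variables do not carry over. Pictures are saved under pics/ and viewed, about 8 in all and at most 12, crops included, and the job is handed in when it is done.

```bash
mkdir -p pics; python3 - <<'E'
from rig import *
import cv2,numpy as np
for n in("side","top"):
    im=capture(n);cv2.imwrite(f"pics/{n}0.png",im[:,:,::-1])
    c=get_calibration(n);print(n,c["vfov"],c["cx"],c["cy"],np.round(c["extrinsics"],4).tolist(),c.keys())
s=state();print(s)
E
```

```text
side 57.66417839631362 247.6100725904993 190.6010073504937 [[0.7361, -0.489, 0.468, 0.0397], [-0.6766, -0.5116, 0.5297, -0.5621], [-0.0196, -0.7065, -0.7074, 0.8778], [0.0, 0.0, 0.0, 1.0]] dict_keys(['vfov', 'cx', 'cy', 'extrinsics'])
top 52.39610173875311 253.53670560191986 190.0890284559559 [[-0.0466, -0.9757, 0.2141, 0.3177], [-0.9989, 0.0457, -0.009, 0.0], [-0.001, -0.2143, -0.9768, 1.2086], [0.0, 0.0, 0.0, 1.0]] dict_keys(['vfov', 'cx', 'cy', 'extrinsics'])
{'time': 0.1, 'q': array([1.01837229e+00, 3.13945345e-01, 4.50977489e-02, 1.30360748e+00,
       1.19578353e-05, 1.43118821e+00]), 'joint_velocities': array([-0.00075427, -0.00146052,  0.00314682, -0.00030968, -0.00084717,
       -0.00101214]), 'joint_efforts': array([ 3.24146116e-03, -4.81727207e+01,  2.99243134e+01,  1.28404837e-02,
       -4.87757052e-05,  1.96011416e-05]), 'tool_pos': array([0.23043027, 0.52626515, 0.20478879]), 'eef_rot': array([ 0.69189419,  0.144368  ,  0.69229994, -0.14546852]), 'wrist_force': array([-0.24515546, -0.5382222 ,  0.65536177]), 'torque': array([-0.00300858, -0.0373613 , -0.01642995]), 'gripper_width': 0.0853283759140088}
```

View pics/side0.png

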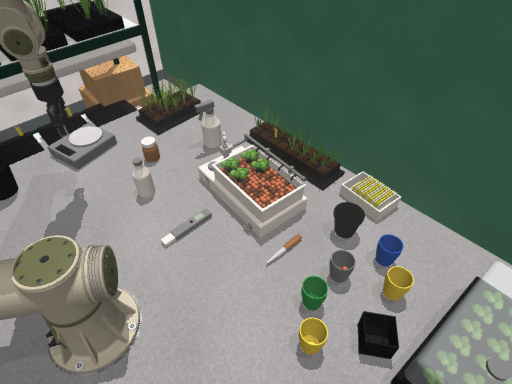

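View pics/top0.png

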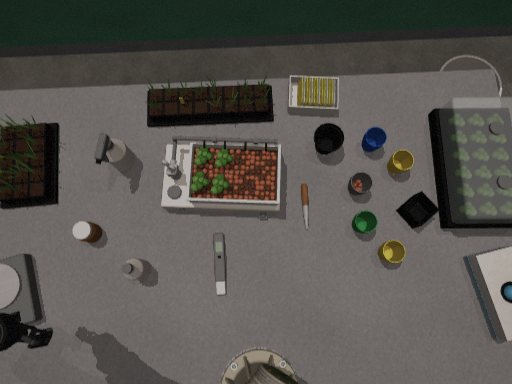

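Candidate cups in top: grey (361,184) with brown pebbles, green (365,222), blue (374,139), yellow (402,161) and (393,252). The grey one containing pebbles fits the description. I'll confirm it in a crop, alongside the unit and valve.

```bash
cat > h.py <<'E'
from rig import *
import cv2,numpy as np
from scipy.spatial.transform import Rotation as R
def K(n):
    c=get_calibration(n);f=192/np.tan(np.radians(c["vfov"]/2));return f,c["cx"],c["cy"],np.array(c["extrinsics"])
def proj(n,p):
    f,cx,cy,E=K(n);p=(np.atleast_2d(p)-E[:3,3])@E[:3,:3];return np.c_[cx+f*p[:,0]/p[:,2],cy+f*p[:,1]/p[:,2]]
def back(n,uv,z):
    f,cx,cy,E=K(n);d=E[:3,:3]@np.array([(uv[0]-cx)/f,(uv[1]-cy)/f,1]);o=E[:3,3];return o+d*(z-o[2])/d[2]
def crop(im,x0,y0,w,h,s):return cv2.resize(im[y0:y0+h,x0:x0+w],None,fx=s,fy=s,interpolation=cv2.INTER_CUBIC)
def tool():
    s=state();q=s["eef_rot"];return s["tool_pos"],R.from_quat([q[1],q[2],q[3],q[0]]).as_matrix()
E
python3 - <<'E'
from h import *
t=cv2.imread("pics/top0.png");s=cv2.imread("pics/side0.png")
a=np.hstack([crop(t,155,130,135,90,3),crop(t,325,155,65,45,6)[:270,:390]])
b=np.hstack([crop(s,195,125,133,109,3)[:327,:405],crop(s,310,235,65,54,6)[:327,:390]])
w=min(a.shape[1],b.shape[1]);o=np.vstack([a[:,:w],b[:,:w]]);print(o.shape);cv2.imwrite("pics/crop.png",o)
# prints: cup estimates
print(back("top",(361,176),.08),back("top",(361,184),.08),back("side",(342,257),.08))
for uv in((281,142),(281,208),(188,205)):print(uv,back("top",uv,.115))
for uv in((163,209),(281,211)):print(uv,back("top",uv,.055))
E
```

```text
Traceback (most recent call last):
ValueError: all the input array dimensions except for the concatenation axis must match exactly, but along dimension 0, the array at index 0 has size 327 and the array at index 1 has size 324
```

```bash
python3 - <<'E'
from h import *
t=cv2.imread("pics/top0.png");s=cv2.imread("pics/side0.png")
a=np.hstack([crop(t,155,130,135,90,3),crop(t,325,155,65,45,6)])
b=np.hstack([crop(s,193,125,135,108,3),crop(s,310,235,65,54,6)])
o=np.vstack([a,b]);print(o.shape);cv2.imwrite("pics/crop.png",o)
print(back("top",(361,184),.08),back("side",(342,257),.08))
for uv in((281,142),(281,208),(188,205)):print(uv,back("top",uv,.115))
for uv in((163,209),(281,211)):print(uv,back("top",uv,.055))
E
```

```text
(594, 795, 3)
[ 0.5687243  -0.33010622  0.08      ] [ 0.58024223 -0.32744734  0.08      ]
(281, 142) [ 0.6987103 -0.0977292  0.115    ]
(281, 208) [ 0.50181372 -0.08557174  0.115     ]
(188, 205) [0.52281959 0.17823586 0.115     ]
(163, 209) [0.52540091 0.26295707 0.055     ]
(281, 211) [ 0.50283419 -0.08970698  0.055     ]
```

View pics/crop.png

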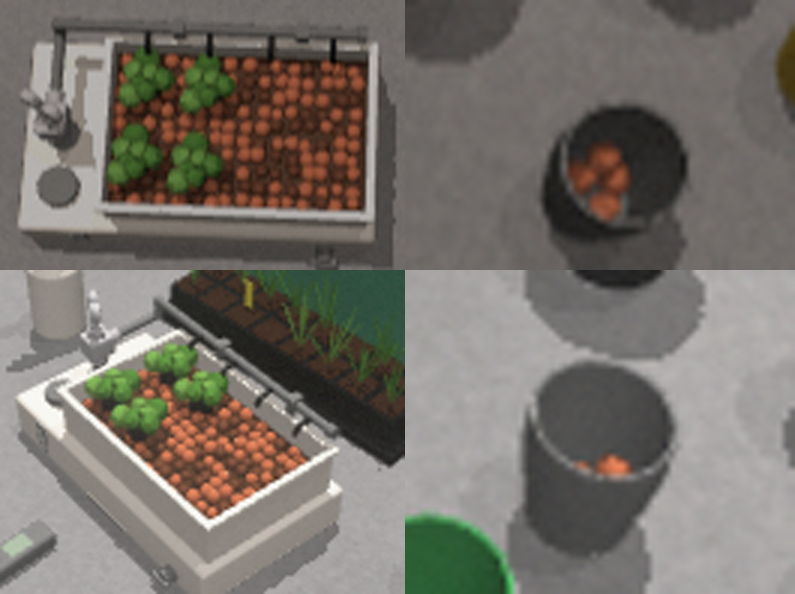

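Crop confirms: grey beaker with orange-brown pebbles, mouth centre at top (362,183) / side (342.5,260). Unit has its +y end (valve) to image left, rail on far side; wing around top (170,165), side (225,135).

```bash
python3 - <<'E'
from h import *
from scipy.optimize import least_squares
L=lambda x,y,z:(x/1e3,y/1e3,z/1e3)
P=[("top",L(85,-170,115),(281,143.3)),("top",L(-85,-170,115),(279,203)),("top",L(-85,90,115),(188.7,200.5)),("top",L(85,90,115),(192.3,143.3)),
("top",L(-100,180,55),(161.7,206.5)),("top",L(100,180,55),(167.3,144.5)),
("side",L(-85,90,115),(214,165)),("side",L(-85,-170,115),(263.3,208.5)),("side",L(85,-170,115),(305.7,184)),("side",L(85,90,115),(253,146.5)),
("top",L(0,140,161),(170,165)),("side",L(0,140,161),(224.7,134.5))]
def W(v,p):
    c,s=np.cos(v[2]),np.sin(v[2]);return np.array([v[0]+c*p[0]-s*p[1],v[1]+s*p[0]+c*p[1],p[2]])
f=lambda v:np.concatenate([proj(n,W(v,p))[0]-uv for n,p,uv in P])
r=least_squares(f,[.6,.05,0],loss="soft_l1");print(r.x,np.round(r.fun.reshape(-1,2) if 0 else f(r.x).reshape(-1,2),1).tolist())
for n,p in dict(wing=L(0,140,161),bare=L(0,-105,88),rail=L(92,-10,128)).items():print(n,W(r.x,p))
g=lambda v:np.concatenate([proj("top",[v[0],v[1],.08])[0]-(362,182.8),proj("side",[v[0],v[1],.08])[0]-(342.5,260)])
c=least_squares(g,[.57,-.33]);print("cup",c.x,c.fun)
print(tool())
E
```

```text
[ 0.61922175  0.07986505 -0.07379077] [[-0.5, 1.1], [0.8, -1.9], [0.1, -1.8], [0.1, -1.2], [0.0, 0.1], [-0.6, -1.3], [-0.9, 0.5], [0.1, 2.0], [-0.8, 0.8], [-0.3, -1.1], [0.1, 0.1], [-0.6, 3.1]]
wing [0.62954309 0.21948407 0.161     ]
bare [ 0.61148075 -0.02484921  0.088     ]
rail [0.71023415 0.06310968 0.128     ]
cup [ 0.57284269 -0.33390912] [ 0.12854383 -0.20543915 -0.20574137  0.07272923]
(array([0.23043027, 0.52626515, 0.20478879]), array([[-8.80609401e-04,  4.01189571e-01,  9.15994625e-01],
       [-1.40574021e-03,  9.15993578e-01, -4.01190464e-01],
       [-9.99998624e-01, -1.64094257e-03, -2.42664246e-04]]))
```

The interface can only roll about the vertical tool axis. Before choosing how to tip the beaker, I'll run a brief free-space test of what happens at the edge of reach: lift, then move outward.

```bash
python3 -m inch '-4 0 0 0;-4 4 0 0;0 4 0 0;0 4 0 0;0 4 0 0;0 4 0 0;0 4 0 0;0 4 0 0;0 4 0 0;0 4 0 0'; python3 -c "
from h import *
print(state()['q'].round(3));print(tool()[1].round(3))"
```

```text
time: 0.93
tool_pos: [0.336, 0.7659, 0.2349]
eef_rot: [0.697, 0.167, 0.686, -0.122]
wrist_force: [0.6, 0.2, 0.7]
gripper_width: 0.0852
[1.06  0.965 1.259 1.8   0.005 1.473]
[[ 0.028  0.4    0.916]
 [ 0.059  0.914 -0.401]
 [-0.998  0.065  0.001]]
```

```bash
python3 -m inch '0 -3 0 0;0 -3 0 0;0 -3 0 0'; python3 -c "
from h import *
print(state()['q'].round(3));print(tool()[1].round(3))"
```

```text
time: 1.18
tool_pos: [0.3116, 0.7083, 0.2343]
eef_rot: [0.698, 0.169, 0.686, -0.12]
wrist_force: [0.2, 0.5, 1.7]
gripper_width: 0.0856
[1.05  0.685 0.708 1.522 0.006 1.464]
[[ 0.031  0.4    0.916]
 [ 0.065  0.914 -0.401]
 [-0.997  0.071  0.002]]
```

The tilt ratchets at the reach limit (4° now, tolerable), so I won't push there again. Plan: grip the beaker lightly by its collar from above, let its foot catch on the tray's end wall so it swivels in the pads and pours. Next comes the transit to the cup, with the roll needed for the tray.

```bash
cat >> h.py <<'E'
def rows(wps):
    """wps: (target xyz, roll, nrows) -> printed tool-frame rows, straight segments"""
    p,M=tool();p=p.copy();out=[]
    for t,roll,n in wps:
        for i in range(n):
            d=(np.array(t)-p)/(n-i);l=np.round(M.T@d*100,1);a=round(roll/n,3)
            out.append("%g %g %g %g"%(*l,a));p=p+M@l/100;M=M@R.from_rotvec([a,0,0]).as_matrix()
    for i in range(0,len(out),10):print(";".join(out[i:i+10]))
    print("end",p.round(4),"yaxis",M[:,1].round(3))
E
python3 -c "
from h import *
rows([((.33,.68,.33),.36,3),((.62,.15,.33),.872,16),((.573,-.334,.22),0,14)])
for n,uv in dict(green=(365,218),blue=(375,134),y1=(403,156),y2=(394,246)).items():print(n,back('top',uv,.08).round(3))
print('npot',back('top',(329,132),.085).round(3))"
```

```text
-3.2 -0.4 0.9 0.12;-3.2 -0.3 1 0.12;-3.3 -0.1 1 0.12;-0.2 -1.1 3.6 0.054;-0.2 -0.9 3.7 0.054;-0.2 -0.7 3.7 0.054;-0.1 -0.5 3.7 0.054;-0.2 -0.3 3.8 0.054;-0.1 -0.1 3.8 0.054;-0.2 0.1 3.8 0.054
-0.1 0.3 3.8 0.054;-0.2 0.5 3.7 0.054;-0.1 0.7 3.7 0.054;-0.2 0.9 3.7 0.054;-0.1 1.1 3.6 0.054;-0.2 1.3 3.5 0.054;-0.1 1.5 3.5 0.054;-0.2 1.7 3.3 0.054;-0.1 1.8 3.3 0.054;0.5 -0.1 3.5 0
0.6 -0.1 3.5 0;0.5 -0.1 3.5 0;0.6 -0.1 3.5 0;0.5 -0.1 3.5 0;0.6 -0.1 3.5 0;0.5 -0.1 3.5 0;0.6 -0.1 3.5 0;0.5 -0.1 3.5 0;0.6 -0.2 3.5 0;0.5 -0.1 3.6 0
0.6 -0.2 3.5 0;0.5 -0.1 3.6 0;0.6 -0.2 3.5 0
end [ 0.5729 -0.3338  0.22  ] yaxis [ 0.997 -0.067  0.026]
green [ 0.467 -0.331  0.08 ]
blue [ 0.723 -0.389  0.08 ]
y1 [ 0.649 -0.466  0.08 ]
y2 [ 0.382 -0.405  0.08 ]
npot [ 0.734 -0.248  0.085]
```

```bash
python3 -m inch '-3.2 -0.4 0.9 0.12;-3.2 -0.3 1 0.12;-3.3 -0.1 1 0.12;-0.2 -1.1 3.6 0.054;-0.2 -0.9 3.7 0.054;-0.2 -0.7 3.7 0.054;-0.1 -0.5 3.7 0.054;-0.2 -0.3 3.8 0.054;-0.1 -0.1 3.8 0.054;-0.2 0.1 3.8 0.054' 1 20 && python3 -m inch '-0.1 0.3 3.8 0.054;-0.2 0.5 3.7 0.054;-0.1 0.7 3.7 0.054;-0.2 0.9 3.7 0.054;-0.1 1.1 3.6 0.054;-0.2 1.3 3.5 0.054;-0.1 1.5 3.5 0.054;-0.2 1.7 3.3 0.054;-0.1 1.8 3.3 0.054;0.5 -0.1 3.5 0' && python3 -m inch '0.6 -0.1 3.5 0;0.5 -0.1 3.5 0;0.6 -0.1 3.5 0;0.5 -0.1 3.5 0;0.6 -0.1 3.5 0;0.5 -0.1 3.5 0;0.6 -0.1 3.5 0;0.5 -0.1 3.5 0;0.6 -0.2 3.5 0;0.5 -0.1 3.6 0'; python3 -c "
from h import *
print(tool());rows([((.573,-.334,.13),0,6),((.573,-.334,.095),0,2)])"
```

```text
time: 2.02
tool_pos: [0.4568, 0.4454, 0.3354]
eef_rot: [0.589, 0.411, 0.596, -0.359]
wrist_force: [0.1, 0.6, 0.7]
gripper_width: 0.0855
time: 2.85
tool_pos: [0.6191, 0.1129, 0.3253]
eef_rot: [0.473, 0.542, 0.492, -0.491]
wrist_force: [-0.9, 0.1, -0.8]
gripper_width: 0.0855
time: 3.68
tool_pos: [0.5833, -0.2312, 0.2458]
eef_rot: [0.473, 0.541, 0.493, -0.491]
wrist_force: [1.6, -0.4, 0.6]
gripper_width: 0.0851
(array([ 0.58327604, -0.23118432,  0.24581817]), array([[ 0.03172487,  0.99739574, -0.06477097],
       [ 0.06895743, -0.06683334, -0.99537841],
       [-0.99711504,  0.02711181, -0.07089812]]))
1.8 -0.1 1.9 0;1.8 -0.1 1.8 0;1.8 -0.1 1.9 0;1.8 -0.1 1.8 0;1.8 -0.1 1.9 0;1.8 -0.2 1.8 0;1.7 -0 0.1 0;1.8 -0 0.2 0
end [ 0.5734 -0.3343  0.095 ] yaxis [ 0.997 -0.067  0.027]
```

```bash
python3 -m inch '1.8 -0.1 1.9 0;1.8 -0.1 1.8 0;1.8 -0.1 1.9 0;1.8 -0.1 1.8 0;1.8 -0.1 1.9 0;1.8 -0.2 1.8 0;0 0 0 0;0 0 0 0'; python3 - <<'E'
from h import *
t=capture("top")[:,:,::-1];s=capture("side")[:,:,::-1]
o=np.hstack([crop(t,320,140,80,100,5),crop(s,300,180,80,100,5)])
cv2.imwrite("pics/a1.png",o);p,M=tool();print(p)
for n in("top","side"):print(proj(n,[p,[.573,-.334,.08]]))
E
```

```text
time: 4.35
tool_pos: [0.5721, -0.3323, 0.129]
eef_rot: [0.471, 0.541, 0.494, -0.491]
wrist_force: [0.6, -0.3, 0.3]
gripper_width: 0.0852
[ 0.5736859  -0.33204871  0.13170122]
[[366.36917934 178.09835144]
 [362.15338689 182.54175392]]
[[345.3578379  248.09931215]
 [342.35782466 260.05947583]]
```

View pics/a1.png

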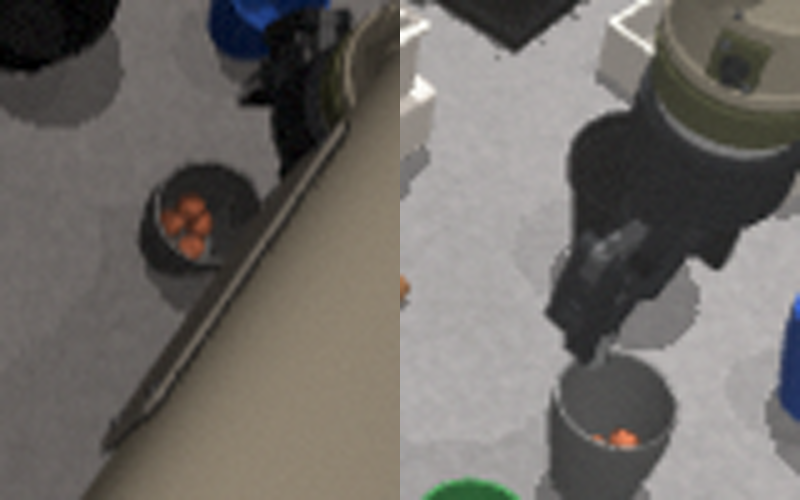

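```bash
python3 - <<'E'
from h import *
p,M=tool()
for a in(-.045,.045):
    q=p+M@[.008,a,0]
    print(q.round(3),proj("top",q),proj("side",q),"crops",(proj("top",q)-[320,140])*5,(proj("side",q)-[300,180])*5+[400,0])
rows([((.573,-.334,.102),0,2),((.573,-.334,.076),0,2)])
E
```

```text
[ 0.529 -0.329  0.122] [[365.91151246 194.1642626 ]] [[332.94462825 259.34337513]] crops [[229.55756228 270.821313  ]] [[564.72314124 396.71687567]]
[ 0.619 -0.335  0.125] [[364.86559642 163.46243571]] [[355.9778947  240.49679634]] crops [[224.3279821  117.31217855]] [[679.8894735 302.4839817]]
1.5 -0.1 0.2 0;1.4 -0 0.2 0;1.3 -0.1 0.1 0;1.3 -0 0.1 0
end [ 0.5731 -0.3341  0.0764] yaxis [ 0.997 -0.067  0.028]
```

Side view: beaker sits between the jaws, pad tips just above its rim (crop 590,360), and nothing else is in the way. Now descend and grip lightly.

```bash
python3 -m inch '1.5 -0.1 0.2 0;1.4 0 0.2 0;1.3 -0.1 0.1 0;1.3 0 0.1 0;1 0 0.1 0;0 0 0 0' && python3 -m inch '0 0 0 0;0 0 0 0;0 0 0 0;0 0 0 0;0 0 0 0;0 0 0 0' -1 20
```

```text
time: 4.95
tool_pos: [0.5728, -0.3335, 0.0647]
eef_rot: [0.473, 0.54, 0.494, -0.491]
wrist_force: [-0.2, 0.5, -0.7]
gripper_width: 0.0855
time: 5.45
tool_pos: [0.5733, -0.3351, 0.0662]
eef_rot: [0.473, 0.541, 0.492, -0.491]
wrist_force: [-0.1, -0.7, -0.4]
gripper_width: 0.0127
```

```bash
python3 - <<'E'
from h import *
t=capture("top")[:,:,::-1];s=capture("side")[:,:,::-1]
cv2.imwrite("pics/a2.png",np.hstack([crop(t,310,130,100,130,4),crop(s,290,180,100,130,4)]));print(state()['gripper_width'])
E
```

```text
0.00039045019324895176
```

View pics/a2.png

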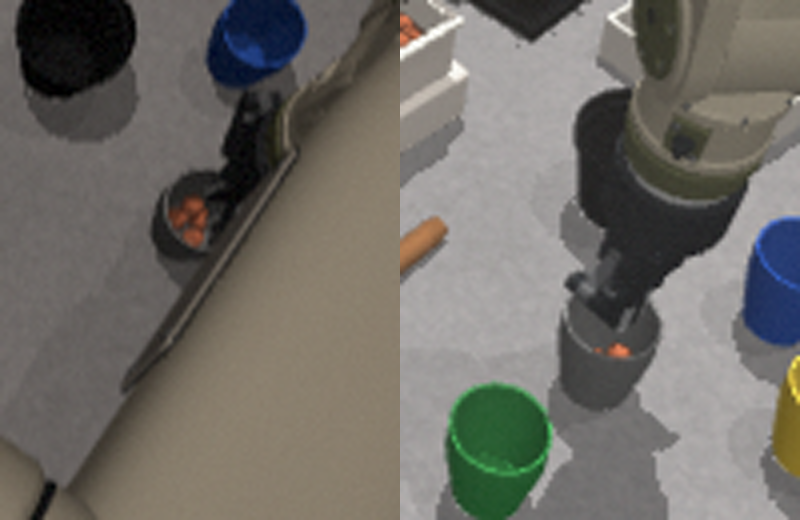

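```bash
python3 - <<'E'
from h import *
from scipy.optimize import least_squares
p,M=tool();print(p)
for ut,us in(((367,182.5),(345,261.5)),):
    print(least_squares(lambda v:np.r_[proj("top",v)[0]-ut,proj("side",v)[0]-us],[.57,-.33,.08]))
for a in(-.02,-.01,0,.014):
    q=p+M@[a,0,0];print(a,q.round(3),(proj("top",q)-[310,130])*4,(proj("side",q)-[290,180])*4+[400,0])
for c in((.573,-.334,.08),(.573,-.334,0)):print((proj("top",c)-[310,130])*4,(proj("side",c)-[290,180])*4+[400,0])
t=capture("top")[:,:,::-1];s=capture("side")[:,:,::-1]
cv2.imwrite("pics/a3.png",np.hstack([crop(t,340,160,45,60,8),crop(s,320,225,50,60,8)]))
E
```

```text
[ 0.5731419  -0.33499108  0.06590042]
     message: `ftol` termination condition is satisfied.
     success: True
      status: 2
         fun: [-2.532e-01  3.913e-01  3.933e-01 -1.335e-01]
           x: [ 5.692e-01 -3.446e-01  8.942e-02]
        cost: 0.19488358064063735
         jac: [[-3.688e+01 -3.380e+02  9.581e+01]
               [-3.297e+02  1.545e+01 -7.883e+01]
               [ 2.291e+02 -3.126e+02  6.770e+01]
               [-2.212e+02 -2.345e+02 -2.133e+02]]
        grad: [ 1.790e-06 -8.892e-06  4.585e-06]
  optimality: 8.891763485507909e-06
 active_mask: [ 0.000e+00  0.000e+00  0.000e+00]
        nfev: 4
        njev: 4
-0.02 [ 0.572 -0.336  0.086] [[214.00008933 208.85767887]] [[613.37288583 317.90773535]]
-0.01 [ 0.573 -0.336  0.076] [[209.37533372 211.5998956 ]] [[610.24439679 325.41501793]]
0 [ 0.573 -0.335  0.066] [[204.82783087 214.29630583]] [[607.16606072 332.80195088]]
0.014 [ 0.574 -0.334  0.052] [[198.58746862 217.99648529]] [[602.93837645 342.94691862]]
[[208.61354755 210.16701567]] [[609.43129862 320.23790332]]
[[181.29378467 233.68790562]] [[590.0059819  383.91692233]]
```

View pics/a3.png

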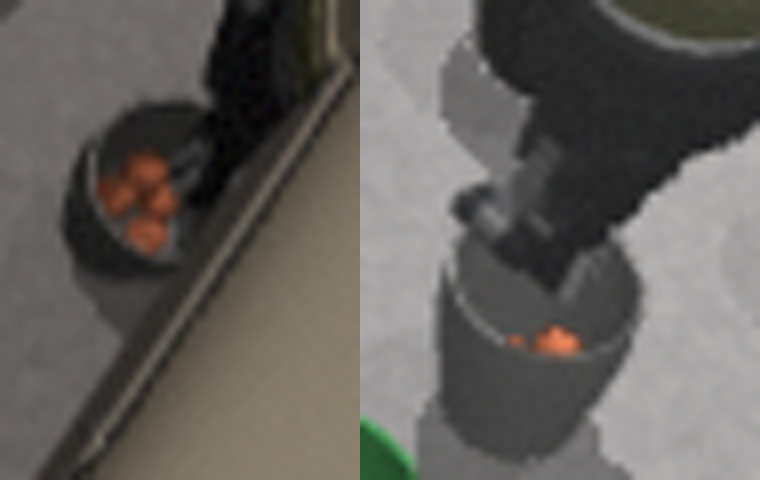

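Fingers closed just inside the mouth, tips at about rim height, so the tips stand further back than I assumed; the beaker is undisturbed. Raise, open, go lower, re-grip.

```bash
python3 -m inch '-3 0 -0.2 0;-2 0 -0.1 0;0 0 0 0' && python3 -m inch '0 0 0 0;0 0 0 0;0 0 0 0;0 0 0 0;0 0 0 0;0 0 0 0;0 0 0 0' 1 20; python3 -c "
from h import *
rows([((.573,-.334,.04),0,6)])"
```

```text
time: 5.9
tool_pos: [0.5737, -0.337, 0.1206]
eef_rot: [0.476, 0.541, 0.49, -0.49]
wrist_force: [1.3, -0.4, 1.3]
gripper_width: 0.0003
time: 6.48
tool_pos: [0.5715, -0.3352, 0.1153]
eef_rot: [0.473, 0.541, 0.493, -0.491]
wrist_force: [-0.4, -0.0, 0.2]
gripper_width: 0.0832
1.3 -0 0.1 0;1.2 -0 0.1 0;1.3 -0 0.1 0;1.2 -0 0 0;1.3 -0 0.1 0;1.2 -0.1 0 0
end [ 0.5727 -0.3339  0.0402] yaxis [ 0.997 -0.067  0.028]
```

```bash
python3 -m inch '1.3 0 0.1 0;1.2 0 0.1 0;1.3 0 0.1 0;1.2 0 0 0;1.3 0 0.1 0;1.2 0 0 0;0 0 0 0' && python3 -m inch '0 0 0 0;0 0 0 0;0 0 0 0;0 0 0 0;0 0 0 0;0 0 0 0' -1 20
```

```text
time: 7.07
tool_pos: [0.5723, -0.3328, 0.0377]
eef_rot: [0.471, 0.541, 0.494, -0.491]
wrist_force: [0.7, -0.0, -0.2]
gripper_width: 0.0854
time: 7.57
tool_pos: [0.5744, -0.3347, 0.0416]
eef_rot: [0.474, 0.541, 0.492, -0.491]
wrist_force: [0.1, 0.3, 1.8]
gripper_width: 0.0627
```

```bash
python3 -m inch '-2 0 -0.1 0;-3 0 -0.2 0;-3 0 -0.2 0;-3 0 -0.2 0;-1 0 -0.1 0;0 0 0 0'; python3 - <<'E'
from h import *
s=capture("side")[:,:,::-1]
cv2.imwrite("pics/a4.png",crop(s,290,170,90,100,6));print(state()['gripper_width'])
rows([((.596,-.185,.16),0,7)])
E
```

```text
time: 8.07
tool_pos: [0.572, -0.3357, 0.1645]
eef_rot: [0.475, 0.541, 0.49, -0.491]
wrist_force: [0.5, -0.2, -1.9]
gripper_width: 0.0626
0.06246334384339793
0.2 0.2 -2.2 0;0.2 0.2 -2.1 0;0.2 0.2 -2.2 0;0.2 0.2 -2.1 0;0.2 0.2 -2.2 0;0.1 0.2 -2.1 0;0.2 0.3 -2.2 0
end [ 0.5963 -0.1848  0.1598] yaxis [ 0.997 -0.067  0.03 ]
```

View pics/a4.png

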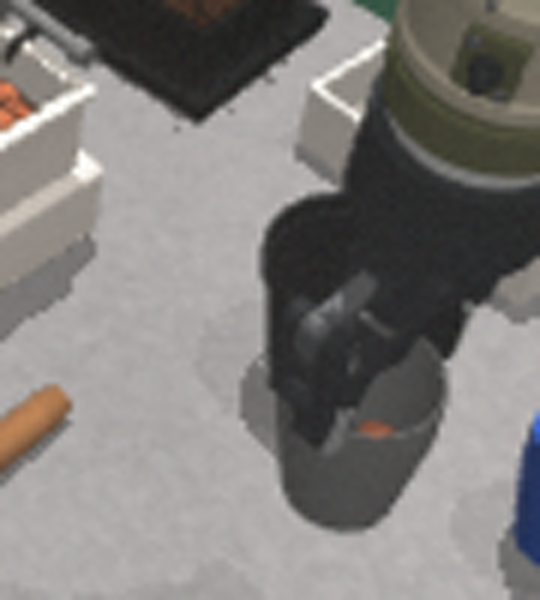

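Beaker is held upright by the collar with the pebbles in it (crop 350,430). Now to the tray's bare end, foot 25 mm below the rim, then across the wall.

```bash
python3 -m inch '0.2 0.2 -2.2 0;0.2 0.2 -2.1 0;0.2 0.2 -2.2 0;0.2 0.2 -2.1 0;0.2 0.2 -2.2 0;0.1 0.2 -2.1 0;0.2 0.3 -2.2 0;0 0 0 0'; python3 - <<'E'
from h import *
u=lambda y,z:(.614+.0737*y,.0803+.9973*y,z)
rows([(u(-.25,.131),0,2),(u(-.2,.131),0,3),(u(-.17,.131),0,5)])
E
```

```text
time: 8.78
tool_pos: [0.5944, -0.1795, 0.156]
eef_rot: [0.472, 0.54, 0.496, -0.49]
wrist_force: [-0.4, 0.8, -1.9]
gripper_width: 0.0625
1.3 -0 -0.4 0;1.3 -0 -0.5 0;0.1 0 -1.6 0;0.1 0 -1.7 0;0.1 0 -1.6 0;0.1 0 -0.6 0;0 0 -0.6 0;0.1 0 -0.6 0;0 0 -0.6 0;0.1 0.1 -0.6 0
end [ 0.6017 -0.0896  0.1306] yaxis [ 0.998 -0.063  0.024]
```

```bash
python3 -m inch '1.3 0 -0.4 0;1.3 0 -0.5 0;0.1 0 -1.6 0;0.1 0 -1.7 0;0.1 0 -1.6 0;0.1 0 -0.6 0;0 0 -0.6 0;0.1 0 -0.6 0;0 0 -0.6 0;0.1 0.1 -0.6 0'; python3 - <<'E'
from h import *
s=capture("side")[:,:,::-1]
cv2.imwrite("pics/a5.png",crop(s,230,130,110,100,5))
u=lambda y,z:(.614+.0737*y,.0803+.9973*y,z)
rows([(u(-.14,.126),0,5),(u(-.115,.116),0,5)])
E
```

```text
time: 9.62
tool_pos: [0.6039, -0.0955, 0.1342]
eef_rot: [0.474, 0.541, 0.491, -0.491]
wrist_force: [-1.2, -4.6, 4.5]
gripper_width: 0.0624
0.2 -0.1 -0.7 0;0.2 -0.1 -0.7 0;0.2 -0 -0.7 0;0.2 -0.1 -0.7 0;0.2 -0 -0.6 0;0.2 -0 -0.5 0;0.3 -0 -0.5 0;0.2 -0 -0.5 0;0.3 -0 -0.5 0;0.2 -0 -0.4 0
end [ 0.6058 -0.0348  0.1161] yaxis [ 0.997 -0.067  0.03 ]
```

View pics/a5.png

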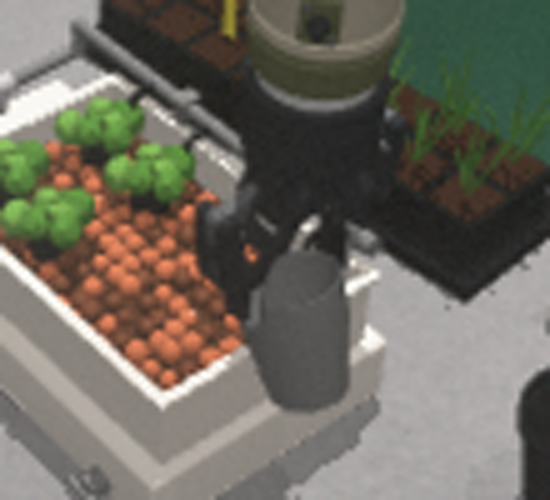

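The beaker's foot is held at the end wall and it is swivelling mouth-in towards the tray, with about 6 N. Continue.

```bash
python3 -m inch '0.2 -0.1 -0.7 0;0.2 -0.1 -0.7 0;0.2 0 -0.7 0;0.2 -0.1 -0.7 0;0.2 0 -0.6 0' && python3 -m inch '0.2 0 -0.5 0;0.3 0 -0.5 0;0.2 0 -0.5 0;0.3 0 -0.5 0;0.2 0 -0.4 0'; python3 - <<'E'
from h import *
s=capture("side")[:,:,::-1]
cv2.imwrite("pics/a6.png",crop(s,230,120,110,100,5))
E
```

```text
time: 10.08
tool_pos: [0.6043, -0.0599, 0.1269]
eef_rot: [0.474, 0.542, 0.492, -0.49]
wrist_force: [1.7, -3.0, 3.6]
gripper_width: 0.0628
time: 10.5
tool_pos: [0.6043, -0.0343, 0.1146]
eef_rot: [0.473, 0.541, 0.493, -0.491]
wrist_force: [0.3, -1.6, 2.3]
gripper_width: 0.0624
```

View pics/a6.png

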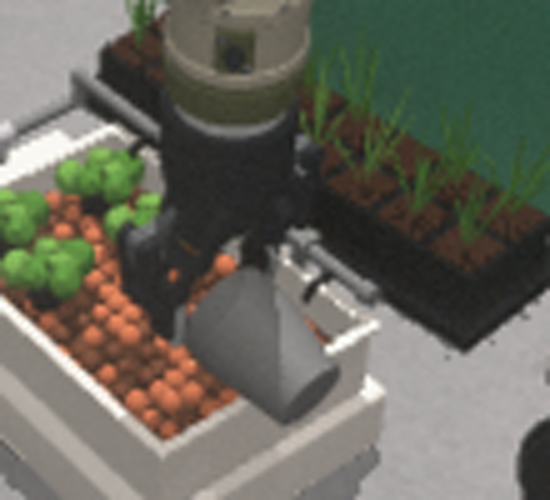

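Tilt is about 65° with the mouth over the bare half. Lower the pivot, then draw back so the wall lifts the foot further past horizontal.

```bash
python3 -m inch '0.5 0 0 0;0.5 0 0 0;0.5 0 0 0;0 0 0 0' && python3 -m inch '0 0 0.6 0;0 0 0.6 0;0 0 0.6 0;0 0 0.6 0;0 0 0 0'
```

```text
time: 10.88
tool_pos: [0.6061, -0.0313, 0.1009]
eef_rot: [0.473, 0.542, 0.494, -0.489]
wrist_force: [0.7, 4.9, 8.7]
gripper_width: 0.063
time: 11.3
tool_pos: [0.6058, -0.057, 0.1022]
eef_rot: [0.475, 0.542, 0.492, -0.489]
wrist_force: [-1.0, -0.9, 14.5]
gripper_width: 0.063
```

```bash
python3 -m inch '0 0.6 0 0;0 -1.2 0 0;0 1.2 0 0;0 -1.2 0 0;0 0.6 0 0;-0.4 0 0 0;0.4 0 0 0;-0.4 0 0 0;0.4 0 0 0;0 0 0 0'; python3 - <<'E'
from h import *
s=capture("side")[:,:,::-1];t=capture("top")[:,:,::-1]
cv2.imwrite("pics/a7.png",np.hstack([crop(t,230,130,80,100,5),crop(s,245,120,80,100,5)]))
E
```

```text
time: 12.13
tool_pos: [0.604, -0.057, 0.0999]
eef_rot: [0.473, 0.541, 0.493, -0.49]
wrist_force: [-3.2, 2.7, 14.6]
gripper_width: 0.0625
```

View pics/a7.png

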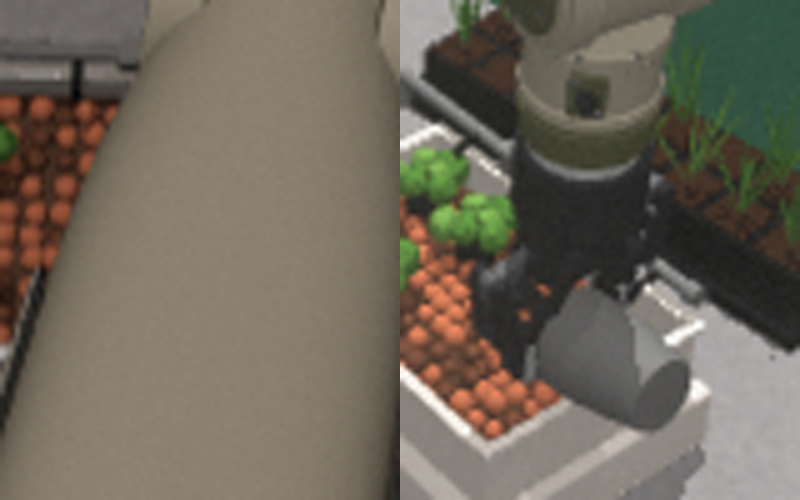

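The beaker is near horizontal (foot at crop 665,395, just outside the wall), not yet past it. Move further in for more lever arm, press lower, then shake.

```bash
python3 -m inch '-0.8 0 -0.5 0;0 0 -1 0;0 0 -1 0;0 0 -0.7 0;0.4 0 -0.1 0;0.4 0 0 0;0.4 0 0 0;0 0 0 0' && python3 -m inch '0.3 0 0 0;0.3 0 0 0;0 0 0 0'
```

```text
time: 12.9
tool_pos: [0.6051, -0.0247, 0.0954]
eef_rot: [0.472, 0.54, 0.493, -0.491]
wrist_force: [0.3, 0.1, -1.0]
gripper_width: 0.0626
time: 13.15
tool_pos: [0.6063, -0.0241, 0.0915]
eef_rot: [0.473, 0.541, 0.493, -0.491]
wrist_force: [-1.5, 1.9, 4.4]
gripper_width: 0.0626
```

```bash
python3 -m inch '0.3 0 0 0;0.3 0 0 0;0.3 0 0 0;0 0 0 0' && python3 -m inch '-0.6 0 -1.5 0;0 0 -2 0;0 0 2.5 0;0 0 -2.5 0;0 0 2.5 0;0 0 -2.5 0;0 0 2.5 0;0 0 -2.5 0;0 0 2.5 0;0 0 0 0' && python3 -m inch '0 2 0 0;0 -3 0 0;0 3 0 0;0 -3 0 0;0 1 0 0;-3 0 -0.2 0;-2 0 -0.1 0;-1 0 0 0;0 0 0 0;0 0 0 0'; python3 - <<'E'
from h import *
F=[]
for i in range(16):
    s=capture("side");F.append(state()["wrist_force"])
F=np.array(F);print(F.mean(0),F.std(0)/4)
cv2.imwrite("pics/a8.png",crop(s[:,:,::-1],240,90,100,110,5))
E
```

```text
time: 13.48
tool_pos: [0.6121, -0.0245, 0.0879]
eef_rot: [0.477, 0.544, 0.489, -0.488]
wrist_force: [0.8, 3.0, 21.2]
gripper_width: 0.0625
time: 14.32
tool_pos: [0.6072, -0.0155, 0.0888]
eef_rot: [0.474, 0.541, 0.492, -0.491]
wrist_force: [-0.4, 0.4, 2.2]
gripper_width: 0.0624
time: 15.15
tool_pos: [0.6055, -0.0154, 0.1488]
eef_rot: [0.473, 0.541, 0.492, -0.491]
wrist_force: [-0.3, 0.4, -1.7]
gripper_width: 0.0623
[-0.09896529 -0.06417466 -1.00098268] [0.14445564 0.07598389 0.10285617]
```

View pics/a8.png

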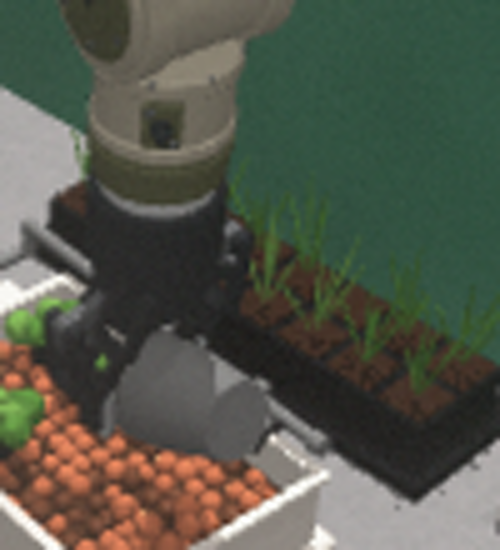

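Tilt is now about 110°, mouth down over the bare half. The weight reading (-1.0 N, against 0.69 for an empty beaker and 1.28 for a full one) suggests some pebbles may remain. Shake more, low over the bed, and weigh again.

```bash
python3 -m inch '2 0 0.1 0;1.2 0 0 0;0 0 -3 0;0 0 3.5 0;0 0 -3.5 0;0 0 3.5 0;0 0 -3.5 0;0 0 3.5 0;0 0 -3.5 0;0 0 3 0' && python3 -m inch '0 1.5 0 0;0 -3 0 0;0 3 0 0;0 -3 0 0;0 1.5 0 0;-1.5 0 0 0;1.5 0 0 0;-1.5 0 0 0;1.5 0 0 0;0 0 0 0' && python3 -m inch '0 0 0 0.12;0 0 0 -0.12;0 0 0 -0.12;0 0 0 0.12;0 0 0 0.12;0 0 0 -0.12;0 0 -3 0;0 0 3 0;-2 0 0 0;0 0 0 0'; python3 - <<'E'
from h import *
F=[]
for i in range(24):
    s=capture("side");F.append(state()["wrist_force"])
F=np.array(F);print(F.mean(0),F.std(0)/5,tool()[0],state()["time"])
E
```

```text
time: 16.78
tool_pos: [0.6067, -0.005, 0.1177]
eef_rot: [0.475, 0.54, 0.496, -0.487]
wrist_force: [-0.8, 1.0, -0.8]
gripper_width: 0.0625
time: 17.62
tool_pos: [0.6056, -0.014, 0.1155]
eef_rot: [0.473, 0.541, 0.493, -0.491]
wrist_force: [-0.5, -0.3, -1.8]
gripper_width: 0.0625
time: 18.45
tool_pos: [0.6067, -0.0156, 0.1394]
eef_rot: [0.474, 0.541, 0.492, -0.49]
wrist_force: [0.7, 0.1, -0.7]
gripper_width: 0.0629
[ 0.16345163  0.04375368 -0.78736594] [0.08534593 0.09450487 0.08753116] [ 0.60555699 -0.01553316  0.13678589] 19.65
```

Weight is now -0.79±0.09 N, consistent with an empty beaker. For righting: lower the cup onto open bench at about (0.42,-0.03), mouth edge first, release so it lies, re-grip only at the rim so it swivels freely, then stand it up.

```bash
python3 - <<'E'
from h import *
rows([((.604,-.02,.175),0,2),((.42,-.03,.175),0,6),((.42,-.03,.06),0,5)])
print(back("top",(220,233),.02),back("top",(221,293),.02),back("top",(304,184),.02),back("top",(307,228),.01))
E
```

```text
-1.9 -0 0.1 0;-1.9 -0 0.1 0;-0.1 -3.1 0.4 0;-0.1 -3 0.4 0;-0.1 -3.1 0.3 0;-0.1 -3 0.4 0;-0.2 -3.1 0.3 0;-0.1 -3 0.4 0;2.3 -0.1 0.2 0;2.3 -0.1 0.1 0
2.3 -0 0.2 0;2.3 -0.1 0.1 0;2.3 -0 0.2 0
end [ 0.4203 -0.0302  0.0595] yaxis [ 0.997 -0.067  0.028]
[0.44946227 0.09728351 0.02      ] [0.27254532 0.09931911 0.02      ] [ 0.5904115  -0.16957177  0.02      ] [ 0.45345265 -0.16989054  0.01      ]
```

```bash
python3 -m inch '-1.9 0 0.1 0;-1.9 0 0.1 0;-0.1 -3.1 0.4 0;-0.1 -3 0.4 0;-0.1 -3.1 0.3 0;-0.1 -3 0.4 0;-0.2 -3.1 0.3 0;-0.1 -3 0.4 0;2.3 -0.1 0.2 0;2.3 -0.1 0.1 0' && python3 -m inch '2.3 0 0.2 0;2.3 -0.1 0.1 0;2.3 0 0.2 0;1.5 0 0 0;0 0 0 0' && python3 -m inch '0.5 0 0 0;0.5 0 0 0;0.5 0 0 0;0 0 0 0'
```

```text
time: 20.48
tool_pos: [0.4194, -0.0305, 0.1299]
eef_rot: [0.475, 0.542, 0.491, -0.49]
wrist_force: [0.3, 0.3, -0.7]
gripper_width: 0.0623
time: 20.9
tool_pos: [0.4183, -0.0283, 0.042]
eef_rot: [0.472, 0.54, 0.494, -0.492]
wrist_force: [-0.3, 0.5, -0.2]
gripper_width: 0.0627
time: 21.23
tool_pos: [0.4214, -0.0281, 0.0295]
eef_rot: [0.473, 0.541, 0.493, -0.491]
wrist_force: [-0.7, -0.7, -0.8]
gripper_width: 0.0626
```

```bash
python3 -m inch '0.4 0 0 0;0.4 0 0 0;0 0 0 0' && python3 -m inch '0.3 0 0 0;0.3 0 0 0;0 0 0 0'; python3 - <<'E'
from h import *
s=capture("side")[:,:,::-1];t=capture("top")[:,:,::-1]
cv2.imwrite("pics/b_s.png",s);cv2.imwrite("pics/b_t.png",t)
E
```

```text
time: 21.48
tool_pos: [0.4213, -0.0275, 0.0212]
eef_rot: [0.473, 0.541, 0.493, -0.491]
wrist_force: [-0.1, -0.3, -1.6]
gripper_width: 0.063
time: 21.73
tool_pos: [0.4214, -0.027, 0.0151]
eef_rot: [0.473, 0.541, 0.493, -0.491]
wrist_force: [0.3, 0.6, 0.0]
gripper_width: 0.0625
```

```bash
python3 -m inch '0.3 0 0 0;0 0 0 0' && python3 -m inch '0.3 0 0 0;0 0 0 0' && python3 -m inch '0.2 0 0 0;0 0 0 0'
```

```text
time: 22.0
tool_pos: [0.4217, -0.0269, 0.0124]
eef_rot: [0.473, 0.541, 0.493, -0.491]
wrist_force: [-0.8, 0.1, -1.3]
gripper_width: 0.0625
time: 22.17
tool_pos: [0.4217, -0.0267, 0.0092]
eef_rot: [0.473, 0.541, 0.493, -0.491]
wrist_force: [0.5, -0.7, -0.9]
gripper_width: 0.0629
time: 22.33
tool_pos: [0.4218, -0.0265, 0.0074]
eef_rot: [0.473, 0.541, 0.493, -0.491]
wrist_force: [0.8, 0.3, -0.8]
gripper_width: 0.0627
```

```bash
python3 -m inch '0.3 0 0 0;0 0 0 0' && python3 -m inch '0.3 0 0 0;0 0 0 0' && python3 -m inch '0.3 0 0 0;0 0 0 0'
```

```text
time: 22.5
tool_pos: [0.4219, -0.0263, 0.0043]
eef_rot: [0.473, 0.541, 0.493, -0.491]
wrist_force: [0.1, -0.1, -0.6]
gripper_width: 0.0626
time: 22.67
tool_pos: [0.4219, -0.0261, 0.0012]
eef_rot: [0.473, 0.541, 0.493, -0.491]
wrist_force: [0.4, 0.5, -0.2]
gripper_width: 0.0626
time: 22.83
tool_pos: [0.422, -0.0259, -0.0018]
eef_rot: [0.473, 0.541, 0.493, -0.491]
wrist_force: [-0.9, -0.1, -0.2]
gripper_width: 0.0624
```

```bash
python3 -m inch '0.3 0 0 0;0 0 0 0' && python3 -m inch '0.3 0 0 0;0 0 0 0' && python3 -m inch '0.3 0 0 0;0 0 0 0'; python3 - <<'E'
from h import *
p,M=tool()
for a in(-.06,-.03,-.02,-.01,0):
  for b in(-.036,.036):
    q=p+M@[a,b,0];print(a,b,q.round(3),proj("side",q).round(1),proj("top",q).round(1))
s=capture("side")
# dark mask rows near the gripper, printed as coarse brightness map
g=cv2.cvtColor(s,cv2.COLOR_RGB2GRAY)
u,v=proj("side",p)[0].astype(int);print(u,v)
for r in range(v-40,v+24,2):print(r," ".join("%3d"%x for x in g[r,u-30:u+42:2]))
E
```

```text
time: 23.0
tool_pos: [0.4221, -0.0257, -0.0047]
eef_rot: [0.473, 0.541, 0.493, -0.491]
wrist_force: [0.0, 0.7, -1.3]
gripper_width: 0.0626
time: 23.17
tool_pos: [0.4222, -0.0255, -0.0077]
eef_rot: [0.473, 0.541, 0.493, -0.491]
wrist_force: [-0.8, 0.5, -0.8]
gripper_width: 0.0629
time: 23.33
tool_pos: [0.4223, -0.0253, -0.0107]
eef_rot: [0.473, 0.541, 0.493, -0.491]
wrist_force: [1.0, -0.7, -1.7]
gripper_width: 0.0625
-0.06 -0.036 [ 0.385 -0.027  0.048] [[216.5 239.2]] [[262.  252.1]]
-0.06 0.036 [ 0.456 -0.032  0.05 ] [[235.8 226.7]] [[262.4 227.6]]
-0.03 -0.036 [ 0.385 -0.025  0.018] [[217.2 244.7]] [[261.1 252.4]]
-0.03 0.036 [ 0.457 -0.03   0.02 ] [[236.1 232.2]] [[261.5 228.5]]
-0.02 -0.036 [ 0.386 -0.024  0.008] [[217.4 246.4]] [[260.9 252.5]]
-0.02 0.036 [ 0.458 -0.029  0.01 ] [[236.1 234. ]] [[261.2 228.8]]
-0.01 -0.036 [ 0.386 -0.024 -0.002] [[217.6 248.2]] [[260.6 252.6]]
-0.01 0.036 [ 0.458 -0.028  0.   ] [[236.2 235.8]] [[261.  229.1]]
0 -0.036 [ 0.386 -0.023 -0.012] [[217.8 249.9]] [[260.3 252.6]]
0 0.036 [ 0.458 -0.028 -0.01 ] [[236.3 237.5]] [[260.7 229.3]]
227 243
203 
[... 4031 characters left out ...]
 121 122 118 122 122 107 109 110 111 111 111 113 114 110 111 120 171 169 175 175 172 170 172 173 179 177 178
259 161 163 165 162 164 129 118 118 117 118 120 122 121 125 117 110 109 109 111 108 111 109 108 121 121 127 170 175 177 173 176 172 174 177 174 176
261 163 164 171 167 170 125 122 118 120 119 120 120 122 122 119 120 115 110 108 110 110 113 125 126 122 119 168 174 176 176 170 172 174 172 181 228
263 173 171 173 173 175 123 120 119 123 120 119 120 119 117 120 123 124 111 107 113 124 118 120 121 119 166 172 177 174 175 174 175 174 178 176 146
265 174 171 171 175 174 121 121 121 124 120 122 118 122 122 121 122 119 119 123 123 122 120 123 118 177 179 175 176 175 175 173 175 173 176 171 121
```

```bash
python3 - <<'E'
from h import *
from scipy.optimize import least_squares
L=np.array([(221,243),(222,245.5),(225,247.3),(229,249.3),(233,251.5),(237,254),(243,254.6),(246,251.5),(248,248),(248,243),(247,240),(246,237),(244.5,235),(243,233),(241,231)],float)
uy=np.array([.0737,.9973,0]);ux=np.array([.9973,-.0737,0]);ez=np.array([0,0,1.])
ph=np.linspace(0,2*np.pi,48)
def pts(v):
    th=v[3];ax=np.sin(th)*uy+np.cos(th)*ez;n=np.cos(th)*uy-np.sin(th)*ez
    return np.concatenate([v[:3]+(h-.07)*ax+r*(np.cos(ph)[:,None]*ux+np.sin(ph)[:,None]*n) for h,r in((0,.024),(.052,.0325),(.08,.0325))])
def f(v):
    H=cv2.convexHull(proj("side",pts(v)).astype(np.float32))
    return np.r_[[cv2.pointPolygonTest(H,(float(a),float(b)),True) for a,b in L],(v[0]-.4223)*300]
for t in(1.3,1.7,2.0):
    r=least_squares(f,[.422,-.025,.04,t],diff_step=1e-3,x_scale=[.01,.01,.01,.1]);print(r.x.round(4),"deg",np.degrees(r.x[3]).round(1),"cost",round(r.cost,2),"lowest z",pts(r.x)[:,2].min().round(4),pts(r.x)[:48,2].min().round(4))
E
```

```text
[ 0.4215 -0.0395  0.0446  1.77  ] deg 101.4 cost 3.0 lowest z 0.0108 0.0349
[ 0.4214 -0.0395  0.0446  1.7699] deg 101.4 cost 3.0 lowest z 0.0108 0.035
[ 0.4215 -0.0395  0.0446  1.7698] deg 101.4 cost 3.0 lowest z 0.0108 0.035
```

Silhouette fit: beaker at 101°, mouth edge 11 mm above the bench, finger tips about 8 mm above it. Open slightly so it drops lying between the jaws, raise the tool a little and re-grip at the rim end.

```bash
python3 -m inch '0 0 0 0;0 0 0 0;0 0 0 0;0 0 0 0;0 0 0 0;0 0 0 0' 0.8; python3 - <<'E'
from h import *
for i in range(4): s=capture("side")
cv2.imwrite("pics/c_s.png",s[:,:,::-1])
g=cv2.cvtColor(s,cv2.COLOR_RGB2GRAY);print(state()["gripper_width"])
for r in range(222,262,2):print(r," ".join("%3d"%x for x in g[r,211:265:2]))
E
```

```text
time: 23.88
tool_pos: [0.4227, -0.0254, -0.0102]
eef_rot: [0.473, 0.541, 0.493, -0.491]
wrist_force: [-0.2, 0.1, 0.5]
gripper_width: 0.0768
0.07688528798287345
222 170  69  50  49  48  46  49  47  48  47  46  44  45  48  44  42 105 123 130 133 133 136 168 174 174 156 161
224 153  79  60  50  50  44  51  51  45  49  47 161  74  43  46  47 110 111 111  95 130 134 136 171 194 195 193
226  87  78  52  49  46  46  50  47  46  47 161 173  73  45  62  58 100 139 130  99  94 131 133 137 179 195 161
228  72  66  48  46  47  52  50  47  96 176 174 176 113  45  53  75 126  99 109  91  94 131 133 135 138 145 144
230  53  53  52  55 158  55  49 158 174 172 175 165 161  52  54 163 126 112 102 101 108 123 130 132 136 141 143
232  48  53  51  50  53  46  97 172 169 137  94 159 164 159  95 176 173 121 109 112 110 111 123 130 135 141 138
234  47  50 165  53  48  42 163 154  98  93  88  90 158 165 165 161 175 179 126 124 113 109 109 134 129 141 137
236  45  52  85  47  68 161 140 101  99  97 100  98  94 110 172 177 175 179 169 177 172 123 110 112 134 149 125
238  48  50  49  46 157 139 102 103 101 107 
[... 599 characters left out ...]
 177 173 178 177 173 174 173
250 157 121 114 160 106  78  85  94  97 102 104 106 111 111 147 148 144 137 121 173 178 172 172 176 177 176 177
252 160 115 108 114 107 109  80  87  89  94  99 104 105 109 146 151 146 141  85 102 179 177 175 173 174 179 174
254 156 107 109 111 109 109 104  79  84  89  94  97 102 107 138 148 152  77  73 138 174 173 170 173 173 175 176
256 126 118 119 120 110 110 111 109  86  80  89  97  99 103 127 143  75  75  74 174 181 176 173 168 173 176 176
258 120 119 120 119 120 112 111 108 110  97  79  87  90  99  99  80  74  75 120 171 177 174 170 172 174 171 177
260 120 120 120 120 120 121 125 112 112 110 111  83  84  92  82  74  74 115 121 166 178 178 173 172 169 174 173
```

```bash
python3 -m inch '-2 0 0 0;-3 0 0 0;-4 0 0 0;-4 0 0 0;-4 0 0 0;-4 0 0 0;-4 0 0 0' 1; python3 -c "
from h import *
rows([((.36,.29,.29),0,10)])"
```

```text
time: 24.67
tool_pos: [0.4138, -0.0424, 0.2411]
eef_rot: [0.473, 0.541, 0.492, -0.491]
wrist_force: [0.4, 0.1, 0.2]
gripper_width: 0.0854
-0.3 -0.7 -3.3 0;-0.3 -0.7 -3.3 0;-0.3 -0.8 -3.3 0;-0.3 -0.7 -3.3 0;-0.3 -0.8 -3.3 0;-0.3 -0.7 -3.3 0;-0.2 -0.8 -3.3 0;-0.3 -0.7 -3.3 0;-0.2 -0.8 -3.3 0;-0.3 -0.7 -3.4 0
end [0.3605 0.2902 0.2901] yaxis [ 0.997 -0.067  0.029]
```

```bash
python3 -m inch '-0.3 -0.7 -3.3 0;-0.3 -0.7 -3.3 0;-0.3 -0.8 -3.3 0;-0.3 -0.7 -3.3 0;-0.3 -0.8 -3.3 0;-0.3 -0.7 -3.3 0;-0.2 -0.8 -3.3 0;-0.3 -0.7 -3.3 0;-0.2 -0.8 -3.3 0;-0.3 -0.7 -3.4 0'; python3 - <<'E'
from h import *
s=capture("side")[:,:,::-1];t=capture("top")[:,:,::-1]
cv2.imwrite("pics/d_s.png",s);cv2.imwrite("pics/d_t.png",t)
a=np.hstack([crop(t,240,205,50,60,5)[:300,:250],crop(s,200,220,50,60,5),crop(t,230,140,60,60,5)])
b=np.hstack([crop(t,158,150,25,30,10),crop(s,212,120,25,30,10),crop(s,235,150,60,60,5)])
o=np.vstack([a,b]);print(o.shape)
cv2.imwrite("pics/last.png",o)
E
```

```text
time: 25.5
tool_pos: [0.3602, 0.2916, 0.2883]
eef_rot: [0.473, 0.541, 0.493, -0.491]
wrist_force: [1.4, -0.4, 0.9]
gripper_width: 0.0855
(600, 800, 3)
```

View pics/last.png

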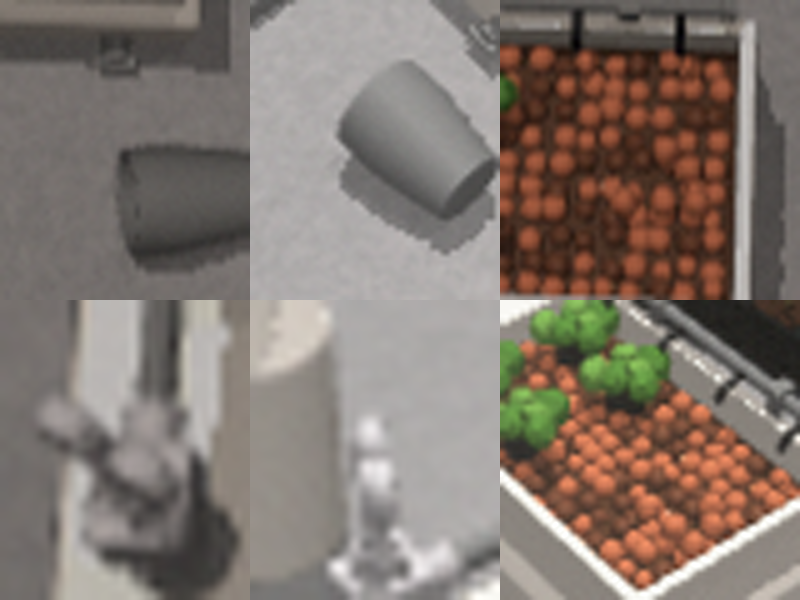

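The last view shows the beaker lying on open bench, mouth towards +y and clear of everything. The tray holds pebbles with none strayed, seedlings are upright, and the wing's ears are at top (164,162) and (172,167), about 1.1 rad open. Next, fit the cup pose.

```bash
cat > cupfit.py <<'E'
from h import *
ph=np.linspace(0,2*np.pi,48);ez=np.array([0,0,1.])
def cup(foot,az,th):  # foot centre, azimuth of axis, tilt
    hz=np.array([np.cos(az),np.sin(az),0]);sd=np.array([-np.sin(az),np.cos(az),0])
    ax=np.sin(th)*hz+np.cos(th)*ez;n=np.cross(ax,sd)
    return np.concatenate([np.array(foot)+h*ax+r*(np.cos(ph)[:,None]*sd+np.sin(ph)[:,None]*n) for h,r in((0,.024),(.052,.0325),(.08,.0325))])
def hullres(n,P,L):
    H=cv2.convexHull(proj(n,P).astype(np.float32));return [cv2.pointPolygonTest(H,(float(a),float(b)),True) for a,b in L]
E
python3 - <<'E'
from cupfit import *
from scipy.optimize import least_squares
S=[(217.6,246),(220,250.4),(228,257),(239,263.4),(244,261.4),(249.4,252),(244,244),(238,237),(231.6,232),(226,233.6),(220,239)]
T=[(264,236),(263.6,243),(265.6,254),(267,256.6),(278,255),(290,252),(270,234.2),(290,235)]
th=np.radians(80.7)
mk=lambda v:cup((v[0],v[1],.024*np.sin(th)),v[2],th)
f=lambda v:np.r_[hullres("side",mk(v),S),hullres("top",mk(v),T)]
r=least_squares(f,[.42,-.1,1.5],diff_step=1e-3,x_scale=[.01,.01,.1]);print(r.x.round(4),r.fun.round(1))
v=r.x;ax=np.array([np.cos(v[2]),np.sin(v[2])])*np.sin(th);print("rim",v[:2]+.08*ax,"grip(75)",v[:2]+.075*ax,"az deg",np.degrees(v[2]))
print("wing",back("top",(168,164.5),.165),"ears",back("top",(164,162),.161),back("top",(172,167),.161))
E
```

```text
[ 0.4095 -0.1183  1.6277] [ 0.7  0.3  0.3  0.9 -0.4  0.  -0.6 -0.3  0.2 -0.4 -0.6  0.2  0.1  0.2
 -0.5 -0.3 -0.5  0.4  0.3]
rim [ 0.40503051 -0.03948323] grip(75) [ 0.4053111  -0.04440952] az deg 93.25984578971807
wing [0.630357   0.22439366 0.165     ] ears [0.6393403  0.23641919 0.161     ] [0.62379255 0.21412025 0.161     ]
```

```bash
python3 - <<'E'
from h import *
rows([((.405,-.0385,.2),-.125,10),((.405,-.0385,.05),0,6),((.405,-.0385,.004),0,4)])
E
```

```text
0.7 0.6 3.3 -0.013;0.7 0.6 3.4 -0.013;0.7 0.5 3.4 -0.013;0.6 0.5 3.4 -0.013;0.7 0.5 3.4 -0.013;0.6 0.4 3.4 -0.013;0.7 0.4 3.4 -0.013;0.6 0.3 3.4 -0.013;0.7 0.3 3.3 -0.013;0.6 0.2 3.4 -0.013
2.5 -0.1 0.2 0;2.5 -0.1 0.2 0;2.5 -0.1 0.1 0;2.5 -0.1 0.2 0;2.5 -0.1 0.1 0;2.5 -0.1 0.2 0;1.1 -0 0.1 0;1.2 -0.1 0.1 0;1.1 -0 0.1 0;1.2 -0.1 0 0
end [ 0.4048 -0.0384  0.0038] yaxis [0.997 0.069 0.038]
```

```bash
python3 -m inch '0.7 0.6 3.3 -0.013;0.7 0.6 3.4 -0.013;0.7 0.5 3.4 -0.013;0.6 0.5 3.4 -0.013;0.7 0.5 3.4 -0.013;0.6 0.4 3.4 -0.013;0.7 0.4 3.4 -0.013;0.6 0.3 3.4 -0.013;0.7 0.3 3.3 -0.013;0.6 0.2 3.4 -0.013' && python3 -m inch '2.5 -0.1 0.2 0;2.5 -0.1 0.2 0;2.5 -0.1 0.1 0;2.5 -0.1 0.2 0;2.5 -0.1 0.1 0;2.5 -0.1 0.2 0;0 0 0 0'; python3 -c "
from h import *
rows([((.405,-.0385,.004),0,4)])"
```

```text
time: 26.43
tool_pos: [0.4034, -0.0453, 0.2]
eef_rot: [0.507, 0.509, 0.523, -0.458]
wrist_force: [1.0, -0.2, -0.3]
gripper_width: 0.0858
time: 27.02
tool_pos: [0.3996, -0.0425, 0.0462]
eef_rot: [0.504, 0.508, 0.526, -0.459]
wrist_force: [-1.3, -0.3, -1.0]
gripper_width: 0.0849
1.1 0.1 -0 0;1 0.1 -0 0;1.1 0.1 -0 0;1 0.1 -0.1 0
end [ 0.4046 -0.0383  0.0045] yaxis [0.998 0.062 0.03 ]
```

```bash
python3 -m inch '1.1 0.1 0 0;1 0.1 0 0;1.1 0.1 0 0;1 0.1 0 0;0 0 0 0' && python3 -m inch '0 0 0 0;0 0 0 0;0 0 0 0;0 0 0 0;0 0 0 0;0 0 0 0;0 0 0 0' -1 20; python3 -m inch '-1 0 0 0;-2 0 0 0;-3 0 0 0;-3 0 0 0;-3 0 0 0;0 0 0 0'; python3 - <<'E'
from h import *
s=capture("side");print(tool(),state()["gripper_width"])
cv2.imwrite("pics/e_s.png",s[:,:,::-1])
b=cv2.imread("pics/d_s.png");d=np.abs(s[:,:,::-1].astype(int)-b).sum(2)
g=cv2.cvtColor(s,cv2.COLOR_RGB2GRAY)
for r in range(196,256,2):print(r," ".join("%3d"%x for x in g[r,200:262:2]))
E
```

```text
time: 27.43
tool_pos: [0.4084, -0.0403, 0.008]
eef_rot: [0.507, 0.509, 0.524, -0.458]
wrist_force: [-0.7, 0.6, 0.8]
gripper_width: 0.0853
time: 28.02
tool_pos: [0.4095, -0.0401, 0.0094]
eef_rot: [0.508, 0.509, 0.523, -0.457]
wrist_force: [-2.3, 1.4, 6.8]
gripper_width: 0.0606
time: 28.52
tool_pos: [0.4086, -0.05, 0.1338]
eef_rot: [0.511, 0.51, 0.52, -0.457]
wrist_force: [1.2, 0.5, -0.6]
gripper_width: 0.0605
(array([ 0.40767137, -0.04960185,  0.13134995]), array([[ 0.03962975,  0.99708174,  0.06524937],
       [ 0.06539812,  0.06257245, -0.99589546],
       [-0.997072  ,  0.04373428, -0.06272754]])) 0.060621200832916895
196 173 172 172 178 176  64  78  52  48  48  49  52  50  46  47  45  46  42  45  46 126 134 137 247 248  97  79  92  81  69  96
198 173 175 174 175 141  84  76  52  48  48  49  50  48  46  48  95  47  45  46  48 130 133 135 138 233 248 103  94 153 133 132
200 174  92 160 126  86  76  60  50  48  47  46  52  46  75 131 112  47  44 117  70 134 134 134 132 131 232 247  88 143 141  88
202 107  66 113  87  77  70  54  49  48  47  48  47  59 135 134 113  43  48  56  57 155 
[... 2667 characters left out ...]
 176 179 181 177 177 176 177 175 174 175 179 173 178 170 123
246 168 163 160 162 159 164 164 165 166 160 169 169 166 166 172 178 177 180 173 178 179 174 181 181 180 177 176 175 176 178 169
248 169 163 164 164 163 165 166 160 169 167 164 166 167 166 165 177 179 183 173 175 174 178 179 179 183 181 180 176 180 178 175
250 164 163 164 164 163 161 158 162 159 163 164 166 168 165 163 164 175 178 178 175 175 177 175 178 175 182 175 174 179 175 179
252 162 165 161 164 165 162 166 162 158 163 163 161 163 159 161 161 168 180 180 178 178 181 175 173 175 180 179 177 174 176 176
254 165 162 162 162 162 160 159 160 163 164 164 161 167 167 164 166 164 163 176 183 183 180 179 178 172 174 175 179 173 177 174
```

```bash
cat >> cupfit.py <<'E'
def fitheld(S,p,az,th0=1.3):
    from scipy.optimize import least_squares
    f=lambda v:np.r_[hullres("side",cup(v[:3],az,v[3]),S),(v[0]-.005*0-p[0])*300]
    ax=lambda t:np.array([np.sin(t)*np.cos(az),np.sin(t)*np.sin(az),np.cos(t)])
    r=least_squares(f,np.r_[np.array(p)-.07*ax(th0),th0],diff_step=1e-3,x_scale=[.01,.01,.01,.1]);v=r.x
    print("foot",v[:3].round(4),"tilt",np.degrees(v[3]).round(1),"rim",(v[:3]+.08*ax(v[3])).round(4),"cost",r.cost.round(1),"tool",np.round(p,4))
E
python3 - <<'E'
from cupfit import *
p,M=tool();q=p+M@[-.03,0,0]
S=[(218.5,223.5),(221,226.5),(226,231.5),(229,234),(232.5,236.5),(236,238.7),(240,240.3),(243,239),(245.5,236),(247.5,234),(249.5,231.5),(251,228),(249.5,225),(247,222),(245,219),(243,216.5),(241,214),(239,210)]
for t in(1.4,.8):fitheld(S,q,np.radians(93),t)
E
```

```text
foot [ 0.4072 -0.1305  0.1469] tilt 70.5 rim [ 0.4032 -0.0552  0.1736] cost 1.0 tool [ 0.4065 -0.0516  0.1613]
foot [ 0.4072 -0.1305  0.147 ] tilt 70.5 rim [ 0.4032 -0.0552  0.1736] cost 1.0 tool [ 0.4065 -0.0516  0.1613]
```

The beaker already swung to 70° when lifted, so the rim-only grip is nearly free. A few vertical jerks, low over the bench, should let gravity right it.

```bash
python3 -m inch '2.5 0 0 0;2.5 0 0 0;-3 0 0 0;2.5 0 0 0;-3 0 0 0;2.5 0 0 0;-3 0 0 0;2.5 0 0 0;-2 0 0 0;0 0 0 0'; python3 - <<'E'
from cupfit import *
s=capture("side");p,M=tool();print(p,state()["gripper_width"])
cv2.imwrite("pics/f_s.png",s[:,:,::-1])
g=cv2.cvtColor(s,cv2.COLOR_RGB2GRAY);u,v=proj("side",p+M@[-.03,0,0])[0].astype(int);print("grip px",u,v)
for r in range(v-8,v+40,2):print(r," ".join("%3d"%x for x in g[r,u-26:u+34:2]),"from",u-26)
E
```

```text
time: 29.4
tool_pos: [0.405, -0.0471, 0.113]
eef_rot: [0.507, 0.509, 0.524, -0.458]
wrist_force: [0.9, -0.0, 0.8]
gripper_width: 0.0509
[ 0.4058345  -0.04748908  0.11296496] 0.051151903219871606
grip px 224 219
211 178 122  70  80  57  53  71  49  51  51  48  47  45 170 169  88  45  46  72 105 133 138 138 173 177 174 136 135 134 134 from 198
213 171 193  70  60  54  53  62  49  70  63  50  46  99 160 123  91  61  40  69 124 131 133 135 137 172 176 176 138 132 135 from 198
215 197 196 190  54  47  47  50  51  55  52  49  97 111  99  93  85  82  71  83 107 126 130 135 136 139 176 176 177 147 136 from 198
217 195 195 159  68  48  47  46  53  48  50  49 106 111 105  98  88  91  86 109 109 112 126 130 133 135 136 176 178 176 148 from 198
219 180 144 107  83  56  51  50  51  48  49  53 107 113 105 102 101  96  90  81 112 112 112 126 130 134 135 137 173 177 177 from 198
221 130  89  83  93 119  90  48  51  48  49  99  97 112 109  95  98  95  99  84 160 110 112 109 126 131 134 134 137 173 177 from 198
223  84  80 115 125 176 174 108  51  53  46 103  79  96  96  92 100  96  92  89 107 173 119
[... 1602 characters left out ...]
80 177 184 180 178 177 176 from 198
249 165 167 167 164 163 164 166 164 163 165 169 167 166 167 165 163 166 166 180 178 176 175 175 179 180 178 178 179 173 180 from 198
251 164 162 163 164 166 162 161 161 160 158 122 116 111 110 110 117 116 170 170 180 179 174 182 180 174 172 180 179 176 176 from 198
253 164 164 165 163 164 164 164 160 163 123 110 111 111 110 111 110 112 111 121 177 180 181 181 177 179 178 175 176 174 170 from 198
255 160 160 162 165 162 167 163 161 121 109 111 110 106 109 116 111 113 112 108 130 179 180 177 180 174 172 176 180 176 172 from 198
257 162 163 165 161 160 160 163 161 112 115 109 110 113 113 110 112 112 113 122 124 132 179 177 177 177 171 176 180 177 173 from 198
```

```bash
python3 - <<'E'
from cupfit import *
p,M=tool();q=p+M@[-.03,0,0]
S=[(215.5,231),(217,233.2),(218.5,235.3),(220,238),(222,241),(224,243.3),(226,246),(230,246.5),(234,246),(237,243),(239,241.5),(240.5,239),(240,236.5),(239.2,232),(238.2,229),(237,225)]
for t in(.1,.5,-.3):fitheld(S,q,np.radians(93),t)
E
```

```text
foot [ 0.4051 -0.0772  0.0687] tilt 26.2 rim [ 0.4032 -0.0419  0.1405] cost 0.6 tool [ 0.4048 -0.0495  0.1429]
foot [ 0.4051 -0.0772  0.0687] tilt 26.2 rim [ 0.4032 -0.042   0.1405] cost 0.6 tool [ 0.4048 -0.0495  0.1429]
foot [ 0.4051 -0.0772  0.0687] tilt 26.2 rim [ 0.4032 -0.042   0.1405] cost 0.6 tool [ 0.4048 -0.0495  0.1429]
```

Now 26° from upright. Lower to touch, then draw the top back (−y) while the foot's corner stays on the bench.

```bash
python3 -m inch '2 0 0 0;2 0 0 0;1 0 0 0;0.5 0 0 0;0 0 0 0' && python3 -m inch '0.3 0 0.1 0;0.3 0 0.2 0;0 0 0 0'
```

```text
time: 29.87
tool_pos: [0.4074, -0.0433, 0.0583]
eef_rot: [0.507, 0.509, 0.524, -0.458]
wrist_force: [-2.6, 2.0, 8.7]
gripper_width: 0.0514
time: 30.12
tool_pos: [0.413, -0.0475, 0.0556]
eef_rot: [0.511, 0.511, 0.52, -0.456]
wrist_force: [-0.6, 1.7, 23.9]
gripper_width: 0.0514
```

```bash
python3 -m inch '0 0 0.5 0;0 0 0.5 0;0 0 0.5 0;0 0 0.5 0;0 0 0 0'; python3 - <<'E'
from cupfit import *
s=capture("side");p,M=tool();print(p,state()["gripper_width"])
g=cv2.cvtColor(s,cv2.COLOR_RGB2GRAY);u,v=proj("side",p+M@[-.03,0,0])[0].astype(int);print("grip px",u,v)
for r in range(v-2,v+32,2):print(r," ".join("%3d"%x for x in g[r,u-20:u+26:2]),"from",u-20)
E
```

```text
time: 30.53
tool_pos: [0.4138, -0.0693, 0.054]
eef_rot: [0.511, 0.51, 0.52, -0.457]
wrist_force: [-0.7, -3.4, 22.0]
gripper_width: 0.0513
[ 0.41378156 -0.06906503  0.05406038] 0.05106207953574496
grip px 232 235
233 171  52  49  50  50  50  52  50  47  94  94  89  85  81  80 169 173 119 119 119 109 113 134 from 212
235 170  87  45  50  50  49  49  48  54 101  93  89  97  86  81 165 171 172 125 171 109 108 108 from 212
237 170 172 107  47  50  45  44  44  83  93  92  87  90  86  78 167 176 179 175 175 172 122 110 from 212
239 168 171 176 111  45  49  49  70 101  85  89  86  91  87  80 162 175 172 179 172 171 169 119 from 212
241 170 174 170 168  96  64  47  62 105  86  89  85  89  85  76 165 169 176 175 177 172 173 126 from 212
243 164 173 170 164 158  77  70  65 101  87  89  90  89  80  81 163 170 172 175 175 175 170 171 from 212
245 158 161 159 161 162  89  83  84  85  87  87  89  88  83  78 169 177 177 175 172 173 177 172 from 212
247 162 163 166 163 162 126  82  82  84  85  88  86  87  82  79 168 176 177 180 179 175 173 174 from 212
249 161 161 161 166 165 164  80  84  85  86  87 
[... 196 characters left out ...]
1  82  85  89  87  88  83  77 126 127 175 175 172 172 170 168 from 212
255 159 154 158 161 105 105 108  80  81  85  87  87  86  80  99 120 122 125 169 173 176 171 169 from 212
257 160 161 165 158 109 112 109 105  87  83  85  88  97 111 122 119 118 123 119 169 175 171 171 from 212
259 158 158 157 161 115 115 109 109 107 110 108 110 110 119 120 121 119 122 121 124 177 172 174 from 212
261 158 161 161 163 158 114 108 119 123 120 117 120 120 122 124 127 123 119 120 119 175 173 171 from 212
263 160 164 163 160 160 157 116 119 123 124 116 121 122 120 122 119 119 166 169 174 173 174 170 from 212
265 160 164 164 159 161 174 122 123 120 121 122 124 123 119 122 118 169 177 174 178 174 176 171 from 212
```

```bash
python3 - <<'E'
from cupfit import *
p,M=tool();q=p+M@[-.03,0,0]
S=[(221,244.5),(222.3,247),(223.3,249),(224.5,251.5),(225.5,254),(227,256.7),(230,258),(233,258),(236,257),(239.5,255),(241,252),(241,249),(241,245),(241,241),(241,237)]
for t in(.1,.5,-.3):fitheld(S,q,np.radians(93),t)
E
```

```text
foot [ 0.413  -0.066  -0.0031] tilt 9.0 rim [ 0.4123 -0.0536  0.076 ] cost 0.6 tool [ 0.4125 -0.071   0.084 ]
foot [ 0.413  -0.066  -0.0031] tilt 9.0 rim [ 0.4123 -0.0536  0.076 ] cost 0.6 tool [ 0.4125 -0.071   0.084 ]
foot [ 0.4129 -0.0661 -0.003 ] tilt 9.0 rim [ 0.4123 -0.0536  0.076 ] cost 0.6 tool [ 0.4125 -0.071   0.084 ]
```

About 9° left, well inside its tipping limit. Draw a bit further, ease the pressure and release.

```bash
python3 -m inch '0 0 0.5 0;0 0 0.4 0;-0.2 0 0 0;-0.2 0 0 0;0 0 0 0' && python3 -m inch '0 0 0 0;0 0 0 0;0 0 0 0;0 0 0 0;0 0 0 0;0 0 0 0' 1 && python3 -m inch '-2 0 0 0;-4 0 0 0;-4 0 0 0;-4 0 0 0;-4 0 0 0;-4 0 0 0'; python3 - <<'E'
from h import *
rows([((.45,.12,.27),0,6),((.63,.222,.27),0,6)])
E
```

```text
time: 31.0
tool_pos: [0.4101, -0.0756, 0.0545]
eef_rot: [0.508, 0.509, 0.523, -0.458]
wrist_force: [0.9, -0.3, 5.1]
gripper_width: 0.0499
time: 31.5
tool_pos: [0.4093, -0.0752, 0.0539]
eef_rot: [0.507, 0.509, 0.524, -0.458]
wrist_force: [-0.6, 0.0, -1.1]
gripper_width: 0.0856
time: 32.0
tool_pos: [0.4018, -0.0902, 0.2754]
eef_rot: [0.507, 0.509, 0.523, -0.458]
wrist_force: [0.9, -0.6, 0.2]
gripper_width: 0.0856
0.4 1 -3.4 0;0.3 1 -3.4 0;0.4 1 -3.4 0;0.3 1 -3.5 0;0.4 1.1 -3.4 0;0.3 1 -3.5 0;0.2 3.1 -1.5 0;0.2 3.1 -1.5 0;0.2 3.1 -1.5 0;0.2 3.1 -1.5 0
0.3 3.1 -1.5 0;0.2 3.1 -1.5 0
end [0.6299 0.2224 0.2702] yaxis [0.997 0.063 0.037]
```

```bash
python3 -m inch '0.4 1 -3.4 0;0.3 1 -3.4 0;0.4 1 -3.4 0;0.3 1 -3.5 0;0.4 1.1 -3.4 0;0.3 1 -3.5 0;0 0 0 0'; python3 - <<'E'
from cupfit import *
s=capture("side");t=capture("top")
cv2.imwrite("pics/g_s.png",s[:,:,::-1]);cv2.imwrite("pics/g_t.png",t[:,:,::-1])
g=cv2.cvtColor(s,cv2.COLOR_RGB2GRAY)
u,v=proj("side",[.413,-.066,.04])[0].astype(int);print(u,v)
for r in range(v-26,v+26,2):print(r," ".join("%3d"%x for x in g[r,u-24:u+30:2]),"from",u-24)
for n,im in(("side",s),("top",t)):
    hs=cv2.cvtColor(im,cv2.COLOR_RGB2HSV);m=((hs[...,0]<14)&(hs[...,1]>110)&(hs[...,2]>60)).astype(np.uint8)
    k,l,st,c=cv2.connectedComponentsWithStats(m);print(n,[(c[i].round(0).tolist(),int(st[i,4])) for i in range(1,k) if st[i,4]>3])
rows([((.63,.222,.27),-2.47,20)])
E
```

```text
time: 32.58
tool_pos: [0.4508, 0.1252, 0.2681]
eef_rot: [0.508, 0.508, 0.526, -0.455]
wrist_force: [-0.0, -0.8, -0.0]
gripper_width: 0.0856
232 243
217  82  89 173 175 177 173 172 171 172 175 171 170 127 123 109 112 124 133 134 134 136 172 174 175 146 133 133 from 208
219 118 162 171 172 171 173 172 170 175 173 174 175 171 169 114 110 113 126 131 133 134 134 170 176 174 155 134 from 208
221 171 172 171 172 172 176 175 175 173 173 177 173 175 175 168 112 110 110 125 132 132 134 134 170 174 174 153 from 208
223 170 171 172 172 172 175 171 169 175 172 170 175 174 174 174 171 117 109 113 126 109 128 133 135 171 174 191 from 208
225 175 175 177 171 172 178 172 173 177 176 167 177 174 174 173 175 168 109 149 121 111 100 129 135 134 177 193 from 208
227 123 121 120 130 171 174 174 175 175 172 173 175 177 176 176 173 171 168 104 108 122  88 115 132 135 136 176 from 208
229 122 122 121 120 127 176 170 172 174 177 173 172 173 177 172 173 172 164 119 102 151 107 122 132 130 135 146 from 208
231 119 120 120 124 121 170 174 174 171 172 175 167 164 166 173 172 176 174 119 111 102 109 109 124 130 1
[... 2251 characters left out ...]
, 150.0], 5), ([264.0, 185.0], 1295), ([222.0, 169.0], 8), ([292.0, 242.0], 107)]
top [([214.0, 154.0], 71), ([250.0, 175.0], 2181), ([232.0, 163.0], 13), ([304.0, 194.0], 118), ([215.0, 196.0], 13), ([221.0, 196.0], 5), ([91.0, 223.0], 10), ([93.0, 228.0], 5), ([93.0, 232.0], 4), ([90.0, 237.0], 4)]
0.1 0.9 -0.4 -0.124;0.1 1 -0.3 -0.124;0 1 -0.2 -0.124;0.1 1 -0.1 -0.124;0 1 0.1 -0.124;0.1 1 0.2 -0.124;0 1 0.3 -0.124;0.1 0.9 0.4 -0.124;0 0.9 0.5 -0.124;0.1 0.8 0.6 -0.124
0 0.7 0.8 -0.124;0.1 0.6 0.8 -0.124;0 0.5 0.9 -0.124;0.1 0.4 1 -0.124;0 0.3 1 -0.124;0.1 0.2 1 -0.124;0 0 1.1 -0.124;0.1 -0.1 1 -0.124;0 -0.2 1 -0.124;0.1 -0.3 1 -0.124
end [0.6294 0.222  0.2695] yaxis [-0.829  0.559  0.012]
```

The beaker stands upright in the side image: symmetric, mouth ellipse rows 233–249, foot at row 262. The only orange seen is in the tray, the jar and the dibber handle, so no pebbles have strayed. Now to the wing, with jaws turned across it.

```bash
python3 -m inch '0.1 0.9 -0.4 -0.124;0.1 1 -0.3 -0.124;0 1 -0.2 -0.124;0.1 1 -0.1 -0.124;0 1 0.1 -0.124;0.1 1 0.2 -0.124;0 1 0.3 -0.124;0.1 0.9 0.4 -0.124;0 0.9 0.5 -0.124;0.1 0.8 0.6 -0.124' && python3 -m inch '0 0.7 0.8 -0.124;0.1 0.6 0.8 -0.124;0 0.5 0.9 -0.124;0.1 0.4 1 -0.124;0 0.3 1 -0.124;0.1 0.2 1 -0.124;0 0 1.1 -0.124;0.1 -0.1 1 -0.124;0 -0.2 1 -0.124;0 0 0 0'; python3 - <<'E'
from h import *
print(tool(),state()["q"].round(2))
rows([((.631,.224,.2),0,4),((.631,.224,.134),0,4)])
t=cv2.imread("pics/g_t.png");u=proj("top",[.412,-.07,.05])[0];print(u);x,y=u.astype(int);print(t[y-12:y+13:3,x-12:x+13:3].mean(2).round(0).astype(int),t[y,x])
# ear positions from the pre-wing top picture: check with unit yaw
E
```

```text
time: 33.52
tool_pos: [0.5397, 0.1678, 0.2687]
eef_rot: [0.709, 0.118, 0.692, -0.067]
wrist_force: [0.6, -0.5, 0.1]
gripper_width: 0.0853
time: 34.35
tool_pos: [0.6227, 0.213, 0.2696]
eef_rot: [0.664, -0.274, 0.623, 0.309]
wrist_force: [-0.8, 0.1, -0.1]
gripper_width: 0.0855
(array([0.62266388, 0.21299765, 0.26961848]), array([[ 0.03247674, -0.75180472,  0.65858555],
       [ 0.06796191,  0.65906914,  0.74900537],
       [-0.99715918,  0.02043348,  0.0724985 ]])) [ 0.18  0.43  0.37  1.47  0.06 -0.67]
1.8 -0 0.2 0;1.7 -0 0.2 0;1.8 -0 0.2 0;1.7 -0 0.3 0;1.7 -0 -0.1 0;1.6 -0.1 -0.1 0;1.7 -0 -0.2 0;1.6 -0.1 -0.1 0
end [0.6312 0.2239 0.1343] yaxis [-0.752  0.659  0.02 ]
[276.11973726 241.94450256]
[[110 109 108 106 109 112 110 108 107]
 [107 112 111 110 111 112 106 110 108]
 [109 111 110 111  81  51  56  92 109]
 [114 113 107  44  36  36  39  34  82]
 [109 109  95  31  61  57  56  34  37]
 [105 105  48  67  68  81  91  73  41]
 [107  98  61  68  80  99  97  91  45]
 [102 101  67  67  96  96 100  67  45]
 [105  97  99  55  83  95  84  42  79]] [59 61 63]
```

Top image confirms the beaker is upright and grey inside, with no pebbles. Descend on the wing and grip.

```bash
python3 -m inch '1.8 0 0.2 0;1.7 0 0.2 0;1.8 0 0.2 0;1.7 0 0.3 0;1.7 0 -0.1 0;1.6 -0.1 -0.1 0;1.7 0 -0.2 0;0 0 0 0'; python3 - <<'E'
from h import *
rows([((.631,.224,.134),0,2)])
E
```

```text
time: 35.02
tool_pos: [0.6265, 0.2235, 0.1471]
eef_rot: [0.663, -0.272, 0.627, 0.307]
wrist_force: [0.6, 0.4, -0.2]
gripper_width: 0.0853
0.7 -0.2 0.1 0;0.6 -0.1 0.1 0
end [0.6304 0.2238 0.1341] yaxis [-0.748  0.664  0.025]
```

```bash
python3 -m inch '0.7 -0.2 0.1 0;0.6 -0.1 0.1 0;0 0 0 0' && python3 -m inch '0 0 0 0;0 0 0 0;0 0 0 0;0 0 0 0;0 0 0 0;0 0 0 0;0 0 0 0;0 0 0 0' -1 25; python3 - <<'E'
from h import *
s=state();print(s["torque"],s["wrist_force"],s["q"].round(3));print(tool()[1].round(3))
E
```

```text
time: 35.27
tool_pos: [0.6336, 0.2255, 0.1378]
eef_rot: [0.665, -0.273, 0.624, 0.308]
wrist_force: [-0.7, -0.3, -0.1]
gripper_width: 0.0853
time: 35.93
tool_pos: [0.633, 0.2264, 0.1385]
eef_rot: [0.664, -0.274, 0.623, 0.309]
wrist_force: [-0.6, 1.0, 2.0]
gripper_width: 0.009
[ 0.21898868  0.28964017 -0.0261428 ] [-0.60664444  1.04650709  1.99313959] [ 0.194  0.481  0.13   1.173  0.061 -0.654]
[[ 0.033 -0.751  0.659]
 [ 0.069  0.66   0.748]
 [-0.997  0.021  0.073]]
```

Gripped (9–10 mm, the wing's thickness), now at about 0.92 rad open. Turn clockwise, then feel for the seat.

```bash
cat > tq.py <<'E'
from h import *
T=[];
for i in range(4):
    capture("side");s=state();T.append(np.r_[s["torque"],s["wrist_force"]])
M=tool()[1];m=np.mean(T,0);print("Tx_tool %.3f"%(M[:,0]@m[:3]),"T",m[:3].round(3),"F",m[3:].round(1),"yang %.2f deg"%np.degrees(np.arctan2(M[1,1],M[0,1])),"w %.4f"%s["gripper_width"],"t",s["time"],tool()[0].round(4))
E
python3 tq.py; python3 -m inch '0 0 0 0.08;0 0 0 0.08;0 0 0 0.08;0 0 0 0.08;0 0 0 0.08;0 0 0 0' - 40 && python3 tq.py; python3 -m inch '0 0 0 0.08;0 0 0 0.08;0 0 0 0.08;0 0 0 0.08;0 0 0 0' && python3 tq.py
```

```text
Tx_tool 0.030 T [0.388 0.407 0.01 ] F [-2.   2.1  2.4] yang 138.72 deg w 0.0092 t 36.1333 [0.633  0.2265 0.1385]
time: 36.63
tool_pos: [0.6333, 0.2261, 0.1385]
eef_rot: [0.706, -0.136, 0.672, 0.178]
wrist_force: [-1.9, 1.7, 3.4]
gripper_width: 0.0083
Tx_tool 0.052 T [ 0.257  0.297 -0.023] F [-2.4  1.6  3.6] yang 115.92 deg w 0.0081 t 36.8333 [0.6333 0.2261 0.1385]
time: 37.25
tool_pos: [0.6335, 0.2259, 0.1384]
eef_rot: [0.718, -0.022, 0.692, 0.069]
wrist_force: [-2.5, 1.0, 3.6]
gripper_width: 0.0085
Tx_tool 0.020 T [ 0.046  0.008 -0.018] F [-1.6  0.7  3.2] yang 97.60 deg w 0.0086 t 37.45 [0.6335 0.2259 0.1384]
```

```bash
for i in 1; do :; done; python3 -m inch '0 0 0 0.05;0 0 0 0.05;0 0 0 0' && python3 tq.py; python3 -m inch '0 0 0 0.05;0 0 0 0' && python3 tq.py; python3 -m inch '0 0 0 0.04;0 0 0 0' && python3 tq.py
```

```text
time: 37.7
tool_pos: [0.6335, 0.2258, 0.1384]
eef_rot: [0.719, 0.013, 0.694, 0.034]
wrist_force: [-2.1, 0.3, 4.4]
gripper_width: 0.0086
Tx_tool 0.008 T [-0.142 -0.1   -0.02 ] F [-1.6  0.2  3.9] yang 91.82 deg w 0.0081 t 37.9 [0.6335 0.2258 0.1384]
time: 38.07
tool_pos: [0.6335, 0.2258, 0.1383]
eef_rot: [0.718, 0.032, 0.695, 0.017]
wrist_force: [-1.1, -0.7, 4.5]
gripper_width: 0.0083
Tx_tool -0.009 T [-0.244 -0.166 -0.01 ] F [-0.9 -0.8  4.6] yang 88.93 deg w 0.0085 t 38.2667 [0.6335 0.2258 0.1383]
time: 38.43
tool_pos: [0.6335, 0.2258, 0.1383]
eef_rot: [0.717, 0.046, 0.695, 0.003]
wrist_force: [-1.1, -1.2, 4.6]
gripper_width: 0.0084
Tx_tool -0.083 T [-0.412 -0.123  0.062] F [-0.6 -1.6  5.2] yang 86.63 deg w 0.0080 t 38.6333 [0.6333 0.2258 0.1383]
```

```bash
python3 -m inch '0 0 0 0.03;0 0 0 0' && python3 tq.py; python3 -m inch '0 0 0 0.03;0 0 0 0' && python3 tq.py; python3 -m inch '0 0 0 0.03;0 0 0 0' && python3 tq.py
```

```text
time: 38.8
tool_pos: [0.6333, 0.2258, 0.1383]
eef_rot: [0.716, 0.057, 0.695, -0.008]
wrist_force: [-0.0, -1.5, 5.1]
gripper_width: 0.0085
Tx_tool -0.127 T [-0.519 -0.139  0.101] F [-0.7 -1.8  5.6] yang 84.93 deg w 0.0084 t 39.0 [0.6333 0.2258 0.1383]
time: 39.17
tool_pos: [0.6333, 0.2258, 0.1384]
eef_rot: [0.716, 0.067, 0.695, -0.018]
wrist_force: [0.4, -2.5, 6.1]
gripper_width: 0.0083
Tx_tool -0.579 T [-0.468 -0.116  0.558] F [-0.8 -1.8  4.9] yang 83.25 deg w 0.0081 t 39.3667 [0.6334 0.2258 0.1383]
time: 39.53
tool_pos: [0.6333, 0.2259, 0.1383]
eef_rot: [0.715, 0.077, 0.695, -0.028]
wrist_force: [-0.1, -2.3, 5.7]
gripper_width: 0.0082
Tx_tool -0.897 T [-0.525 -0.121  0.874] F [-0.5 -2.4  5.5] yang 81.58 deg w 0.0083 t 39.7333 [0.6333 0.2259 0.1384]
```

Hard stop felt: torque rises 0.10 → 0.56 → 0.87 N·m from about 84.9° tool angle, against 85.8° predicted from the unit's yaw. Seated. Back off a quarter turn to about 175°.

```bash
python3 -m inch '0 0 0 -0.11;0 0 0 -0.11;0 0 0 -0.11;0 0 0 -0.11;0 0 0 -0.11;0 0 0 -0.11;0 0 0 -0.11;0 0 0 0' && python3 tq.py; python3 -m inch '0 0 0 -0.11;0 0 0 -0.11;0 0 0 -0.11;0 0 0 -0.11;0 0 0 -0.11;0 0 0 -0.11;0 0 0 -0.11;0 0 0 0' && python3 tq.py
```

```text
time: 40.4
tool_pos: [0.633, 0.2264, 0.1383]
eef_rot: [0.691, -0.198, 0.654, 0.237]
wrist_force: [-0.8, 0.1, 5.9]
gripper_width: 0.0081
Tx_tool -0.040 T [-0.09   0.247  0.054] F [-1.2 -0.4  6.1] yang 125.63 deg w 0.0083 t 40.6 [0.633  0.2264 0.1383]
time: 41.27
tool_pos: [0.6325, 0.2267, 0.1381]
eef_rot: [0.566, -0.442, 0.517, 0.466]
wrist_force: [-2.6, 0.6, 5.4]
gripper_width: 0.0082
Tx_tool -0.043 T [-0.002  0.537  0.08 ] F [-1.5  0.8  5.7] yang 169.65 deg w 0.0084 t 41.4667 [0.6325 0.2267 0.1381]
```

```bash
python3 -m inch '0 0 0 -0.05;0 0 0 -0.045;0 0 0 0;0 0 0 0' && python3 tq.py; python3 - <<'E'
from h import *
from scipy.spatial.transform import Rotation as R
t=capture("top");s=capture("side")
a=cv2.imread("pics/g_s.png");d=np.abs(s[:,:,::-1].astype(int)-a).max(2)
u,v=proj("side",[.412,-.07,.04])[0].astype(int);print("cup change",d[v-20:v+22,u-16:u+16].max())
for n,im in(("side",s),("top",t)):
    hs=cv2.cvtColor(im,cv2.COLOR_RGB2HSV);m=((hs[...,0]<14)&(hs[...,1]>110)&(hs[...,2]>60)).astype(np.uint8)
    k,l,st,c=cv2.connectedComponentsWithStats(m);print(n,[(c[i].round(0).tolist(),int(st[i,4])) for i in range(1,k) if st[i,4]>8])
t0=cv2.imread("pics/top0.png");d=(np.abs(t[:,:,::-1].astype(int)-t0).max(2)>45).astype(np.uint8)
k,l,st,c=cv2.connectedComponentsWithStats(d);print("changed",[(st[i,:5].tolist()) for i in range(1,k) if st[i,4]>15])
E
```

```text
time: 41.8
tool_pos: [0.6324, 0.2267, 0.1381]
eef_rot: [0.545, -0.467, 0.496, 0.489]
wrist_force: [-1.9, -0.2, 5.8]
gripper_width: 0.0083
Tx_tool -0.047 T [0.028 0.599 0.09 ] F [-1.2  0.8  6. ] yang 175.08 deg w 0.0086 t 42.0 [0.6324 0.2267 0.1381]
cup change 57
side [([284.0, 145.0], 13), ([151.0, 154.0], 150), ([264.0, 185.0], 1308), ([222.0, 169.0], 9), ([292.0, 242.0], 106)]
top [([196.0, 149.0], 12), ([214.0, 154.0], 72), ([248.0, 175.0], 2324), ([194.0, 158.0], 14), ([232.0, 163.0], 13), ([201.0, 166.0], 9), ([304.0, 194.0], 115), ([192.0, 192.0], 9), ([199.0, 195.0], 14), ([208.0, 196.0], 18), ([214.0, 196.0], 15)]
changed [[99, 66, 45, 21, 558], [86, 76, 11, 11, 95], [147, 83, 8, 6, 24], [97, 86, 5, 21, 46], [148, 91, 4, 14, 22], [145, 101, 21, 26, 162], [100, 108, 4, 19, 28], [154, 127, 27, 82, 995], [97, 134, 46, 60, 981], [181, 168, 52, 39, 235], [348, 173, 24, 24, 393], [91, 196, 6, 35, 116], [174, 213, 47, 171, 1609], [97, 225, 11, 22, 167], [269, 235, 22, 26, 255], [216, 243, 6, 8, 34], [94, 245, 5, 31, 94], [132, 259, 27, 29, 409], [122, 263, 17, 12, 122], [0, 313, 8, 4, 19], [0, 322, 53, 29, 951], [92, 333, 87, 51, 2081], [82, 342, 6, 42, 85], [243, 348, 9, 5, 16], [242, 351, 44, 16, 309], [222, 358, 22, 26, 220], [286, 364, 7, 9, 22], [254, 369, 30, 15, 155], [280, 371, 8, 7, 21]]
```

```bash
python3 - <<'E'
from h import *
s=capture("side")[:,:,::-1];s0=cv2.imread("pics/side0.png");g=cv2.imread("pics/g_s.png")
def m(n,a,x,y,w,h):
    T=cv2.Canny(a[y:y+h,x:x+w],60,150);S=cv2.Canny(s[y-6:y+h+6,x-6:x+w+6],60,150)
    r=cv2.matchTemplate(S,T,cv2.TM_CCOEFF_NORMED);_,v,_,l=cv2.minMaxLoc(r);print(n,round(v,2),"shift",l[0]-6,l[1]-6)
m("bottle",s0,130,155,28,46);m("jar",s0,138,134,24,30);m("sprayer",s0,200,108,24,44);m("meter",s0,160,206,55,40);m("dibber",s0,262,232,44,34);m("green",s0,298,274,34,36);m("npot",s0,330,200,38,40);m("square",s0,355,310,46,48);m("cup vs stood",g,216,228,32,38)
print(state()["time"])
E
```

```text
bottle 0.9 shift 0 0
jar 0.88 shift 0 0
sprayer 0.5 shift 0 0
meter 0.49 shift 0 0
dibber 0.92 shift 0 0
green 0.89 shift 0 0
npot 0.95 shift 0 0
square 0.81 shift 0 0
cup vs stood 0.86 shift 0 0
42.15
```

```bash
python3 -c "
from rig import *
print(finish_job())"
```

```text
the job is handed in; nothing more can be done
None
```

The job is handed in: pebbles tipped into the tray, the empty beaker standing on the bench and released, and the valve set with the wing still gripped. Total time was about 42 s of the 72 allowed.

**How it was done**
- **Pouring:** The tool could not be tilted deliberately, so I gripped the beaker's collar lightly. I let its foot catch on the tray's end wall so it swivelled and poured into the bare half, then shook it out.
- **Standing it up:** I laid the beaker on open bench, re-gripped it by the rim and let it swing down. I then stood it upright near (0.41, -0.07) and let go.
- **Valve:** I turned the wing clockwise to the hard stop, where torque rose to 0.87 N·m at a tool angle of about 84.9°. I then backed it off to 175.1°, which is about 90°.

**What the last checks showed**
- **Beaker:** It is upright and its inside looks grey, with no pebbles, in the top picture.
- **Pebbles:** No pebble-coloured patches were found outside the tray apart from the jar and the dibber handle. I did not count the pebbles in the tray one by one.
- **Bystanders:** The bottle, jar, dibber, nursery pot, square pot and green cup matched with no shift. The sprayer and meter also showed no shift, but with weak scores (about 0.5), probably from partial cover or shadow. I did not check the blue and yellow cups.
- **Wing:** The angle comes from the tool's turn, because the gripper hides the wing. I over-turned about 3° at the stop, so a small slip in the grip could put it off by up to about 3°.

**What went wrong along the way**
- The first grasp missed because the fingertips sit about 3 cm further back than described.
- An early test at the edge of reach left the tool tilted by 4° for the rest of the job.

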